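# Put the knocked-over sample queue back in order

### The arm

A 6-joint arm with a two-finger parallel gripper is mounted at the origin on the work surface. World frame = base frame: x ahead of the robot, y to its left, z up, the work surface at z = 0. Lengths are in mm, angles in rad, forces in N, time in s.
With the tool pointing down it reaches from about 350 to 875 mm from the base axis. Payload 4.2 kg.
Tool frame: the origin (TCP) lies on the mounting face of the last link; the fingertips stand 173 mm ahead of it and the grasp point (between the pads) lies 155 mm ahead of it; z points along the fingers, y is the line along which they close (so a half turn about z gives the same grasp; the last joint's range is limited). The gripper opens to 85 mm and grips with 20 to 120 N. Pads are 22 mm wide; open, the fingers measure 114 mm over their backs; the gripper's body (76 mm by 85 mm) begins 54 mm behind the grasp point. The pads swing forward as they close: fully open they stand 13 mm farther back than shut.
Start: joints at [-0.948, 0.385, 0.008, 0, -1.194, -0.259], TCP at [222.407, -584.068, 404.712] pointing down, gripper open.
Joint ranges: [-3.14, 3.14], [-1.21, 2.06], [-1.07, 1.41], [-3.16, 2.05], [-2.99, -0.16], [-3.1, 3.1]. Speed limits (rad/s): [2.79, 2.79, 3.14, 3.14, 3.14, 3.14].

### API

Orientations are given as a unit quaternion [x, y, z, w].
In Python, from bench import arm gives the robot as it stands.
- The arm moves only by the tool carry_out, never from a script. Its argument "rows" is a list of rows, each a list of 7 numbers: the shift along the tool's x, y, z as a fraction of full scale, then the turn, a rotation vector about the tool's x, y, z as a fraction of full scale, then the opening, from -1 (shut) to 1 (fully open). A call has 1 to 12 rows; each row is the pose to reach, as a shift and turn from the pose commanded when the call began, along the tool's axes at that moment, turning the shorter way round; what a row does not reach only later rows make up. Full scale, the value 1, is 20 cm for a shift and pi rad for a turn. A row lasts 1/8 s, in which the tool goes at most 62.5 mm and 10.7 degrees, less where a joint would pass 70% of its speed; a pose out of reach is approached as far as the arm can. A call with a number of a shift or a turn outside -1 to 1 is refused whole. A call with a gripper value outside its range is refused whole. The fingers move at their own pace and stop on an object; the grip force is fixed at half the most. Time passes only in rows, so rows that repeat a pose let the fingers close. It gives the time, the measured TCP pose, the force, the opening and the grip force at its end, in the units of the state.
- arm.read_state(): the state, without advancing time (a new reading comes with each control period).
- arm.get_image(name): name is "scene" or "top"; returns (picture, depth): 400x640x3 uint8, red, green, blue; 400x640 float32, mm along the optical axis (not along the pixel's ray), 0 where there is no reading.
- arm.calibration(name): a dict with "mtx" (3x3 intrinsics, pixels), "k1" (the pictures are not rectified: a ray, as slopes to the right and down, at radius r is drawn at 1 + k1 r^2 times it, then the intrinsics apply), "cam_to_world" (4x4, takes a point from camera to world coordinates). Camera axes: x right, y up, looking along -z (the intrinsics and any distortion apply to the point x, -y, -z); pixel columns grow to the right and rows downward; lengths in mm; the calibration is good to about 2 mm. A picture is of the moment at which its call begins. calibration takes no time and is no camera call.
- arm.job_done(): hands the job in; it is judged then, once.
The state is a dict: "clock": time; "joints": joint angles; "joint_vel": joint speeds; "joint_efforts": joint torques, N m; "position": TCP position; "ee_rot": TCP orientation; "contact_force": force on the tool from outside, world axes, zero at the start; "wrist_torque": the same for the moment, N m; "gripper_width": finger opening in mm; "grasp_force": force on a finger pad.
Only numpy, scipy, OpenCV 4.12 (cv2) and the standard library are available. Lean on these libraries where they do the work, as an engineer would, in place of code of your own. Each camera call takes 0.05 s, during which the arm holds its last target. There are 200 camera calls.

### The job

The queue of sample bottles on this inspection bench has been knocked over: stand every fallen bottle upright again in the taped lane, along with those still standing. With the hooked rod, draw the lane's loose steel end stop out from under the mesh guard to the near side (do not reach for it by hand behind the guard), then stand it upright in the lane, square to it, at the open end of the queue: within two fingers' width (40 mm) of the last bottle, foot pointing away from the bottles. Leave the rod lying on the mat on the near side of the guard, clear of the lane, and do not disturb the black tray, the eyepiece or the glass dish.

Things in the scene. Friction and masses are not known exactly. Their poses are not given: they have to be found in the camera images.
- lane: Fixed queue lane, floor = the mat. Origin on the mat on its centre line; x to the back, y along it, z up. Aluminium fence 25 mm high from x = +40 to 44 mm, y = -300 to 200 mm; closed end: plate 25 mm high at y = +200 mm (x > -20 mm); both have 3 mm high flanges outside. Front (x = -40 mm) and open end (y = -325 mm): only flat yellow tape on the mat
- standing1: White square sample bottle, body 42 x 42 mm, 70 mm high; grey round cap 29 mm across, 94 mm high in all, about 0.11 kg. Origin: centre of its base (21 mm above the mat when it lies); its z runs from base to cap. Starts standing in the lane
- standing2: White square sample bottle, body 42 x 42 mm, 70 mm high; grey round cap 29 mm across, 94 mm high in all, about 0.11 kg. Origin: centre of its base (21 mm above the mat when it lies); its z runs from base to cap. Starts standing in the lane
- fallen1: White square sample bottle, body 42 x 42 mm, 70 mm high; grey round cap 29 mm across, 94 mm high in all, about 0.11 kg. Origin: centre of its base (21 mm above the mat when it lies); its z runs from base to cap. Starts lying, cap towards the robot, base in a gap of the lane, body flat across the front tape. Absent in some starts
- fallen2: White square sample bottle, body 42 x 42 mm, 70 mm high; grey round cap 29 mm across, 94 mm high in all, about 0.11 kg. Origin: centre of its base (21 mm above the mat when it lies); its z runs from base to cap. Starts lying, cap towards the robot, base in a gap of the lane, body flat across the front tape. Absent in some starts
- fallen3: White square sample bottle, body 42 x 42 mm, 70 mm high; grey round cap 29 mm across, 94 mm high in all, about 0.11 kg. Origin: centre of its base (21 mm above the mat when it lies); its z runs from base to cap. Starts lying, cap towards the robot, base in a gap of the lane, body flat across the front tape. Absent in some starts
- fallen4: White square sample bottle, body 42 x 42 mm, 70 mm high; grey round cap 29 mm across, 94 mm high in all, about 0.11 kg. Origin: centre of its base (21 mm above the mat when it lies); its z runs from base to cap. Starts lying, cap towards the robot, on the mat off the lane's open end. Absent in some starts
- stop: Loose end stop, bent 4 mm white-painted steel, 0.17 kg: upright plate 50 mm wide, 65 mm high, with a foot as wide. Origin on the mat under the plate; x along the foot (plate -2 to +2 mm, foot to +45 mm), y along the plate's width, z up. Starts upright behind the guard, foot pointing towards the robot
- rod: Hooked rod, 0.10 kg. Origin on the mat under the handle, near the balance point; x along the bar, z up. Black handle x = -60 to +30 mm, 16 mm wide, 28 mm high; then a 6 mm bar at 10 mm height to x = 187 mm, where it turns to +y and ends at y = 42 mm: this hook can catch the stop's plate from behind
- hook (a point): Middle of the rod's hook: at x = 187 mm, y = 22 mm, z = 10 mm of the rod
- guard: Fixed mesh panel 340 mm wide, 200 mm high, between posts 20 mm square at y = +-160 mm; open below from the mat to 85 mm. Origin on the mat under its middle; x square to it, pointing away from the robot (x > 0 is behind the guard), y along it, z up. Each post has a foot 5 mm high, to x = 50 mm
- tray: Black compartment tray 130 x 220 x 28 mm behind the lane, to be left alone. Origin: centre of its underside
- eyepiece: Black microscope eyepiece standing on the mat, 40 mm across, 60 mm high, to be left alone. Origin: centre of its underside
- dish: Shallow glass dish 90 mm across, 16 mm high, to be left alone. Origin: centre of its underside

How it is judged:
By the outcome, as a careful person would: the job done as asked, in the order asked, and still so for the second after the job is handed in, with the robot touching nothing.
Of fallen1, fallen2, fallen3, fallen4 only 3 to 4 are there at a start; the rules pass over those that are not, and their reading is None.
At some moment in a run one of fallen1, fallen2, fallen3, fallen4 may be knocked a few centimetres aside while the robot is not near it.
Once in a run the grip may slacken for a moment while it holds something.
It also fails if it takes over 210 s, if anything falls off the work surface, if the arm or the gripper's body presses on something with over 40 N, if the wrist force passes 120 N, or if a joint passes its speed limit or range.

## Working session

There is one attempt and no reset: what is moved stays moved. The work goes in short steps, Python scripts to look and compute and a tool call to move; the robot and the scene stay as the last step left them, time stands still between calls to the robot, and variables do not carry over. Pictures are saved under pics/ and viewed, at most 14 in all, crops included, and the job is handed in when it is done.

Besides the shell and the picture viewer there is one more tool, called after "Call:" by a JSON object that holds its "name" and its "arguments", one argument or row to a line. carry_out: Moves the arm, as the interface text tells. Its arguments: {"type":"object","properties":{"rows":{"type":"array"}},"required":["rows"]}

```bash
ls; mkdir -p pics; cat > h.py <<'E'
import numpy as np, cv2
from bench import arm
from scipy.spatial.transform import Rotation as R
def look(n):
    p,d=arm.get_image(n); return p,d
def cloud(n,d):
    c=arm.calibration(n); K=np.array(c["mtx"]); k1=c["k1"]; T=np.array(c["cam_to_world"])
    v,u=np.mgrid[0:d.shape[0],0:d.shape[1]].astype(float)
    xd=(u-K[0,2])/K[0,0]; yd=(v-K[1,2])/K[1,1]
    x,y=xd.copy(),yd.copy()
    for _ in range(10):
        f=1+k1*(x*x+y*y); x,y=xd/f,yd/f
    P=np.stack([x*d,-y*d,-d],-1)
    W=P@T[:3,:3].T+T[:3,3]; W[d==0]=np.nan
    return W
def proj(n,X):
    c=arm.calibration(n); K=np.array(c["mtx"]); T=np.array(c["cam_to_world"])
    X=np.atleast_2d(X); p=(X-T[:3,3])@T[:3,:3]; x=p[:,0]/-p[:,2]; y=-p[:,1]/-p[:,2]
    f=1+c["k1"]*(x*x+y*y); return np.c_[K[0,0]*x*f+K[0,2],K[1,1]*y*f+K[1,2]]
def save(n,p): cv2.imwrite(n,p[:,:,::-1])
E
python3 - <<'E'
from h import *
for n in("top","scene"):
    p,d=look(n); save(f"pics/{n}0.png",p); np.save(f"{n}0.npy",d); print(n,np.array(arm.calibration(n)["cam_to_world"]).round(2).tolist(),arm.calibration(n)["mtx"],arm.calibration(n)["k1"])
s=arm.read_state(); print(s)
E
```

```text
pics
top [[-0.01, 0.97, -0.23, 316.46], [-1.0, -0.0, 0.01, 11.58], [0.01, 0.23, 0.97, 1042.53], [0.0, 0.0, 0.0, 1.0]] [[421.00987328   0.         311.86386357]
 [  0.         421.00987328 197.55251677]
 [  0.           0.           1.        ]] 0.015159593480250616
scene [[-0.15, -0.75, 0.65, 1318.37], [0.99, -0.11, 0.11, 101.58], [-0.01, 0.66, 0.75, 933.91], [0.0, 0.0, 0.0, 1.0]] [[484.84587208   0.         326.01019372]
 [  0.         484.84587208 197.60474616]
 [  0.           0.           1.        ]] 0.001764628119223528
{'clock': 0.1, 'joints': array([-9.48416822e-01,  3.85484801e-01,  6.76446210e-03, -4.01113473e-04,
       -1.19398514e+00, -2.58581939e-01]), 'joint_vel': array([ 0.00031743, -0.00124423,  0.00457621,  0.00231076,  0.00044826,
       -0.00099418]), 'joint_efforts': array([-6.33808304e-04, -3.93319881e+01,  1.88928062e+01,  4.19794679e+00,
       -2.59660708e-03,  1.51937957e-05]), 'position': array([ 222.3482684 , -583.92384559,  403.73333097]), 'ee_rot': array([-1.80824515e-01,  9.83514895e-01,  9.42942109e-04, -2.38385277e-04]), 'contact_force': array([-0.11194312, -0.11911976, -0.13947388]), 'wrist_torque': array([ 0.04878183, -0.03379711,  0.01716434]), 'grasp_force': 0.0, 'gripper_width': 85.56370481134266}
```

View pics/top0.png

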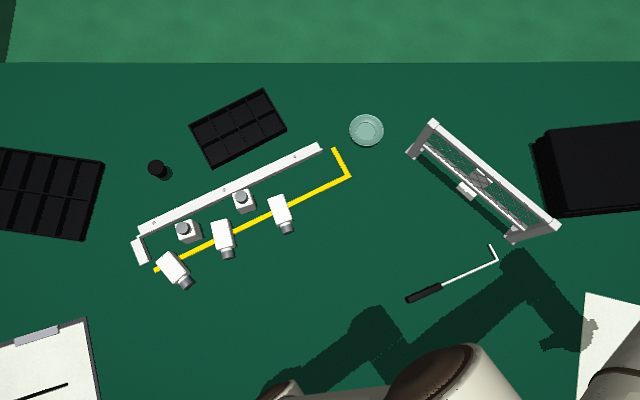

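View pics/scene0.png

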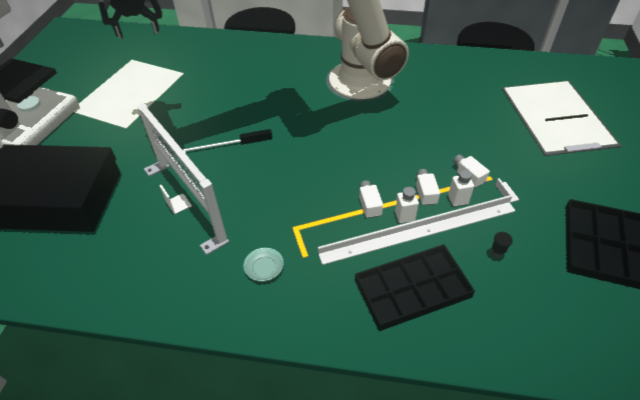

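```bash
cat >> h.py <<'E'
def rect(P):
    (c,s,a)=cv2.minAreaRect(P.astype(np.float32)); return np.round(c,1),np.round(s,1),round(a,1)
def blobs(lo,hi,W,M=None,mn=25):
    m=(W[...,2]>lo)&(W[...,2]<hi)
    if M is not None: m&=M
    n,l,st,ce=cv2.connectedComponentsWithStats(m.astype(np.uint8))
    for i in range(1,n):
        if st[i,4]>=mn:
            P=W[l==i]; print(ce[i].round(),st[i,4],*rect(P[:,:2]),'z',np.percentile(P[:,2],[5,50,95]).round(1))
E
python3 - <<'E'
from h import *
for n in ("top","scene"):
    p=cv2.imread(f"pics/{n}0.png")[:,:,::-1]; d=np.load(f"{n}0.npy"); W=cloud(n,d)
    print(n,"mat z",np.nanmedian(W[100:300,100:500,2]))
    P=p.astype(int); mn=P.min(-1); 
    white=(mn>130); yel=(P[...,0]>150)&(P[...,2]<90)
    near=(np.abs(W[...,0]-550)<450)&(np.abs(W[...,1])<600)
    print("yellow");blobs(-15,15,W,yel&near,40)
    print("white 33-50");blobs(33,52,W,near&white)
    print("white 15-33");blobs(14,33,W,near&(mn>100))
    print("any 55+");blobs(55,75,W,near)
    print("caps");blobs(86,110,W,near)
E
```

```text
top mat z 0.7207735254910403
yellow
[325. 180.] 473 [621.5   2.4] [ 92.  180.4] 26.7 z [-2.7  0.7  4. ]
[252. 222.] 205 [502.3 154.2] [ 12.5 105.9] 26.3 z [-2.2  1.1  4. ]
[196. 249.] 187 [435.2 289. ] [13.  93.5] 25.8 z [-2.   1.3  4.3]
white 33-50
[280. 210.] 515 [517.1  79.7] [92.1 41.4] 19.8 z [35.2 41.8 44.9]
[222. 235.] 547 [457.1 218.6] [92.9 41.6] 14.7 z [35.3 41.9 45.4]
[171. 268.] 570 [381.7 329.1] [92.2 41.6] 42.0 z [35.9 42.3 45.2]
white 15-33
[221. 198.] 510 [574.  206.5] [ 62.  505.8] 33.2 z [19.4 24.5 28.1]
[473. 176.] 25 [ 611.5 -403.1] [21.   2.9] 44.1 z [15.9 25.  32.1]
[247. 210.] 29 [528.6 163.1] [ 1.8 36.2] 19.6 z [15.4 24.5 31.2]
any 55+
[552. 176.] 442 [ 603.3 -574.6] [198.6  17.2] 9.2 z [56.6 66.2 73.9]
[414. 148.] 29 [ 674.6 -248.6] [19.1  3.8] 48.1 z [55.3 63.7 73.1]
[155. 167.] 207 [629.2 384.6] [38. 37.] 45.8 z [57.1 60.  62.9]
[483. 175.] 54 [ 602.6 -413.1] [48.5  4.9] 43.8 z [56.6 63.1 67.2]
[243. 200.] 186 [547.7 170.5] [41.7 42.1] 18.3 z [61.1 69.7 72.8]
[188. 231.] 195 [474.3 300.9] [40.8 43.1] 19.2 z [57.9 69.2 72.8]
[519. 235.] 45 [ 457.4 -479.2] [2
[... 1829 characters left out ...]
.1 z [57.3 66.1 74. ]
[462. 185.] 208 [476.9 299.6] [45. 43.] 18.3 z [56.6 68.1 72.8]
[164. 192.] 42 [ 604.3 -416.2] [54.5  4.2] 43.1 z [55.6 64.3 68.3]
[407. 202.] 207 [551.2 168.6] [43.4 41.8] 22.3 z [57.3 68.4 72.8]
[218. 225.] 68 [ 688.7 -257.3] [14.6 27.6] 7.4 z [56.5 66.3 74.2]
[503. 239.] 222 [631.4 383.6] [37.4 38.2] 13.0 z [56.4 59.7 62.5]
caps
[389.  77.] 29 [123.2  98.3] [ 8.8 54.1] 34.6 z [100.5 106.  109.2]
[184. 177.] 624 [ 575.1 -373.2] [340.2  21.9] 46.9 z [ 89.5 100.3 106.8]
[ 89. 182.] 1043 [ 612.  -580.9] [205.1  38.4] 0.2 z [ 88.7 101.1 104.5]
[465. 175.] 105 [476.6 299.6] [28.1 27.5] 8.0 z [88.6 93.4 95.9]
[409. 192.] 112 [549.3 169. ] [29.7 27.8] 28.3 z [87.7 93.6 96.2]
```

```bash
cat >> h.py <<'E'
def line(P):
    vx,vy,x,y=cv2.fitLine(P.astype(np.float32),cv2.DIST_HUBER,0,.01,.01).ravel(); return np.array([vx,vy]),np.array([x,y])
E
python3 - <<'E'
from h import *
for n in ("top","scene"):
    p=cv2.imread(f"pics/{n}0.png")[:,:,::-1]; d=np.load(f"{n}0.npy"); W=cloud(n,d)
    P=p.astype(int); mn=P.min(-1); X,Y,Z=W[...,0],W[...,1],W[...,2]
    print(n)
    yel=(P[...,0]>150)&(P[...,2]<90)
    # front tape: rough lane coords
    yh=np.array([-.4456,.895]); xh=np.array([.895,.4456]); o=np.array([548.,170.])
    lx=(X-o[0])*xh[0]+(Y-o[1])*xh[1]; ly=(X-o[0])*yh[0]+(Y-o[1])*yh[1]
    t=yel&(abs(lx+40)<20)&(abs(Z)<12); v,c=line(W[t][:,:2]); print("tape az",np.degrees(np.arctan2(*v[::-1])),"mean lx,ly",np.nanmedian(lx[t]),ly[t].min(),ly[t].max())
    e=yel&(lx>-15)&(lx<60)&(abs(Z)<12)&(ly<-100); print("end tape ly",np.percentile(ly[e],[2,50,98]),"lx",lx[e].max())
    f=(mn>100)&(Z>18)&(Z<30)&(lx>30)&(lx<60); v,c=line(W[f][:,:2]); print("fence az",np.degrees(np.arctan2(*v[::-1])),"lx",np.percentile(lx[f],[2,50,98]),"ly",np.percentile(ly[f],[1,99]))
    g=(mn>100)&(Z>18)&(Z<30)&(abs(lx)<18)&(ly>150); print("closed plate ly",np.percentile(ly[g],[2,50,98]))
    # rod
    r=(X>280)&(X<520)&(Y<-130)&(Y>-460)
    h=r&(P.max(-1)<60)&(Z>18)&(Z<38)&(Y>-330); print("handle",h.sum(),rect(W[h][:,:2]) if h.sum()>5 else 0,np.median(Z[h]))
    b=r&(mn>140)&(Z>0)&(Z<25); print("bar",b.sum(),rect(W[b][:,:2]) if b.sum()>5 else 0)
    import os
    if b.sum()>5:
        vs=np.argwhere(b); print("bar pix",vs.min(0),vs.max(0)); Q=W[b][:,:2]; print(Q[np.argmin(Q[:,1])],Q[np.argmax(Q[:,0])],Q[np.argmax(Q[:,1])]); v,c=line(Q); print("bar az",np.degrees(np.arctan2(*v[::-1])))
    gd=(Z>110)&(Z<215)&(X>420)&(X<720)&(Y<-220)&(Y>-510); v,c=line(W[gd][:,:2]); print("guard az",np.degrees(np.arctan2(*v[::-1])),c,rect(W[gd][:,:2]))
    s=(mn>100)&(Z>40)&(Z<72)&(abs(X-603)<35)&(abs(Y+413)<35); v,c=line(W[s][:,:2]); print("plate az",np.degrees(np.arctan2(*v[::-1])),rect(W[s][:,:2]),s.sum())
    for nm,cx in (("f1",(519,79)),("f2",(459,218)),("f3",(384,330))):
        q=(Z>36)&(Z<50)&(np.hypot(X-cx[0],Y-cx[1])<70)&(mn>130); u,s,vt=np.linalg.svd(W[q][:,:2]-W[q][:,:2].mean(0),full_matrices=0); print(nm,rect(W[q][:,:2]),"az",np.degrees(np.arctan2(vt[0,1],vt[0,0])))
E
```

```text
top
tape az -63.398666 mean lx,ly -47.74743377622284 -272.96585046120845 269.5922468276236
end tape ly [-272.36305447 -266.20160209 -260.24192684] lx 37.44787622088414
fence az -63.545277 lx [37.36500207 39.71542858 42.78173891] ly [-230.79418905  266.64002158]
closed plate ly [263.27930665 266.4971086  268.54096691]
handle 268 (array([ 327.4, -260.1]), array([16.2, 87.8]), 22.7) 28.07920218763246
bar 181 (array([ 379.9, -381.8]), array([ 42.1, 156.5]), 37.4)
bar pix [244 442] [285 498]
[ 403.90480282 -447.8920836 ] [ 442.69949551 -431.94887476] [ 349.74668412 -307.74344035]
bar az -65.5998
guard az 45.885853 [ 562.3998  -376.76843] (array([ 569.9, -371. ]), array([340.9,  23.2]), 46.2)
plate az 42.302864 (array([ 602.3, -412.9]), array([48.5,  5.2]), 44.5) 74
f1 (array([518.1,  80.1]), array([90. , 41.4]), 19.8) az -159.98627765102182
f2 (array([457. , 218.7]), array([92.9, 41.6]), 14.9) az -165.14333866992067
f3 (array([381.7, 329.1]), array([92.2, 41.6]), 42.0) az -138.07863614703237
scene
tape az -63.240826 mean lx,ly -47.47745386713967 -274.7077010694838 264.9550802871537
end ta
[... 199 characters left out ...]
53549124 268.90234604]
handle 191 (array([ 329.5, -261.4]), array([20.3, 87.6]), 23.4) 26.565986940390758
bar 132 (array([ 431.7, -348.9]), array([146.2, 158.4]), 27.0)
bar pix [140 183] [183 240]
[ 402.30965911 -452.1851438 ] [ 508.81918775 -339.31240182] [ 346.53022078 -303.45857774]
bar az -66.843
guard az 46.415474 [ 585.58966 -361.44827] (array([ 573. , -373.8]), array([344.1,  22.5]), 46.6)
plate az 44.82429 (array([ 604.4, -416.2]), array([54.6,  4.4]), 43.1) 55
f1 (array([524.9,  79.8]), array([85.4, 41.2]), 19.6) az 19.744222237103315
f2 (array([464.9, 218.3]), array([83.8, 41.9]), 16.6) az 16.188077325899066
f3 (array([386.9, 331.4]), array([86.8, 46. ]), 44.3) az 41.53655970081851
```

```bash
cat >> h.py <<'E'
def ori(A,p,flip=False):
    A,p=np.radians(A),np.radians(p)
    z=np.array([np.cos(p)*np.cos(A),np.cos(p)*np.sin(A),-np.sin(p)]); y=np.array([-np.sin(A),np.cos(A),0])*(-1 if flip else 1)
    return R.from_matrix(np.c_[np.cross(y,z),y,z])
def steps(wps,start=None):
    """wps: (grasp xyz, Rotation); prints rounded shift/turn fractions, chained"""
    if start is None:
        s=arm.read_state(); p=np.array(s["position"]); r=R.from_quat(s["ee_rot"])
    else: p,r=start
    for g,q in wps:
        t=np.array(g,float)-155*q.as_matrix()[:,2]
        a=np.round(r.inv().apply(t-p)/200,3); b=np.round((r.inv()*q).as_rotvec()/np.pi,3)
        print(*a,*b,"| grasp",np.round(g,0),"rows>=%d"%np.ceil(max(np.linalg.norm(a)*200/62.5,np.linalg.norm(b)*180/10.7)))
        p=p+r.apply(a*200); r=r*R.from_rotvec(b*np.pi)
    return p,r
def st():
    s=arm.read_state(); q=R.from_quat(s["ee_rot"]); M=q.as_matrix(); p=np.array(s["position"])
    print("t",round(s["clock"],2),"grasp",(p+155*M[:,2]).round(1),"A",np.degrees(np.arctan2(-M[0,1],M[1,1])).round(1),"pitch",np.degrees(np.arctan2(-M[2,2],M[0,2]*M[1,1]-M[1,2]*M[0,1])).round(1),"ydz",M[2,1].round(3),"w",round(s["gripper_width"],1),"gf",round(float(s["grasp_force"]),1),"F",np.round(s["contact_force"],1),"J",np.round(s["joints"],3))
L0=np.array([517.2,227.3]); LA=26.5
def lane(x,y): a=np.radians(LA); return L0+x*np.array([np.cos(a),np.sin(a)])+y*np.array([-np.sin(a),np.cos(a)])
def tolane(P): a=np.radians(LA); d=np.asarray(P)[...,:2]-L0; return np.stack([d@[np.cos(a),np.sin(a)],d@[-np.sin(a),np.cos(a)]],-1)
E
python3 - <<'E'
from h import *
st()
q=ori(20,90)
c=steps([((320,-360,250),q),((417,-140,250),q),((515,78.5,170),q)])
c=steps([((515,78.5,110),ori(20,70))],c)
E
```

```text
t 0.1 grasp [ 222.2 -583.6  248.7] A 20.8 pitch 90.0 ydz 0.002 w 85.6 gf 0.0 F [-0.1 -0.1 -0.1] J [-0.948  0.385  0.007 -0.    -1.194 -0.259]
-0.855 0.873 -0.005 0.001 -0.0 0.005 | grasp [ 320 -360  250] rows>=4
-0.831 0.868 -0.001 -0.0 -0.0 -0.0 | grasp [ 417 -140  250] rows>=4
-0.833 0.861 0.399 -0.0 -0.0 -0.0 | grasp [515.  78. 170.] rows>=5
0.265 0.0 0.347 -0.0 -0.111 -0.0 | grasp [515.  78. 110.] rows>=2
```

Call:
{"name": "carry_out", "arguments": {
  "rows": [
    [-0.855,0.873,-0.005,0,0,0.005,0.5],
    [-0.855,0.873,-0.005,0,0,0.005,0.5],
    [-0.855,0.873,-0.005,0,0,0.005,0.5],
    [-0.855,0.873,-0.005,0,0,0.005,0.5],
    [-0.855,0.873,-0.005,0,0,0.005,0.5]
  ]
}}

```text
clock: 0.72
position: [321.0, -357.2, 405.9]
ee_rot: [-0.176, 0.984, 0.0, 0.0]
contact_force: [0.4, -0.6, -0.9]
gripper_width: 64.0
grasp_force: 0.0
```

Call:
{"name": "carry_out", "arguments": {
  "rows": [
    [-0.83,0.868,0,0,0,0,0.5],
    [-0.83,0.868,0,0,0,0,0.5],
    [-0.83,0.868,0,0,0,0,0.5],
    [-0.83,0.868,0,0,0,0,0.5],
    [-0.83,0.868,0,0,0,0,0.5]
  ]
}}

```text
clock: 1.35
position: [418.2, -138.3, 405.6]
ee_rot: [-0.175, 0.984, 0.0, 0.0]
contact_force: [-0.5, -0.7, -0.3]
gripper_width: 63.9
grasp_force: 0.0
```

Call:
{"name": "carry_out", "arguments": {
  "rows": [
    [-0.833,0.861,0.4,0,0,0,0.4],
    [-0.833,0.861,0.4,0,0,0,0.4],
    [-0.833,0.861,0.4,0,0,0,0.4],
    [-0.833,0.861,0.4,0,0,0,0.4],
    [-0.833,0.861,0.4,0,0,0,0.4],
    [-0.833,0.861,0.4,0,0,0,0.4],
    [-0.833,0.861,0.4,0,0,0,0.4]
  ]
}}

```text
clock: 2.22
position: [514.6, 76.9, 326.2]
ee_rot: [-0.172, 0.985, 0.0, 0.0]
contact_force: [-0.9, -0.1, 0.3]
gripper_width: 59.9
grasp_force: 0.0
```

```bash
python3 -c "
from h import *
st()"
```

```text
t 2.23 grasp [514.6  76.9 171.2] A 19.8 pitch 90.0 ydz -0.0 w 59.9 gf 0.0 F [-0.9 -0.1  0.3] J [ 0.461  0.282 -0.36   0.    -0.928 -1.685]
```

Call:
{"name": "carry_out", "arguments": {
  "rows": [
    [0.265,0,0.347,0,-0.111,0,0.4],
    [0.265,0,0.347,0,-0.111,0,0.4],
    [0.265,0,0.347,0,-0.111,0,0.4],
    [0.265,0,0.347,0,-0.111,0,0.4],
    [0.265,0,0.347,0,-0.111,0,0.4]
  ]
}}

```text
clock: 2.85
position: [465.9, 60.2, 257.6]
ee_rot: [-0.17, 0.97, 0.03, 0.172]
contact_force: [0.3, -0.0, -0.5]
gripper_width: 59.9
grasp_force: 0.0
```

```bash
python3 -c "
from h import *
st()
steps([((515,78.5,24),ori(20,70))])
steps([((515,78.5,24),ori(20,75))])"
```

```text
t 2.85 grasp [516.   78.3 112. ] A 19.9 pitch 69.9 ydz -0.0 w 59.9 gf 0.0 F [ 0.3 -0.  -0.5] J [ 0.482  0.248 -0.734  0.192 -0.245 -1.884]
0.154 0.002 0.412 -0.0 0.001 -0.001 | grasp [515.  78.  24.] rows>=2
0.086 0.002 0.415 -0.0 0.028 -0.001 | grasp [515.  78.  24.] rows>=2
```

```bash
python3 -c "
from h import *
c=steps([((515,78.5,60),ori(20,80)),((515,78.5,24),ori(20,80))])
steps([((515,78.5,24),ori(20,80))])"
```

```text
-0.043 0.002 0.255 -0.0 0.056 -0.001 | grasp [515.  78.  60.] rows>=1
0.032 0.0 0.177 -0.0 0.0 0.0 | grasp [515.  78.  24.] rows>=1
0.019 0.002 0.424 -0.0 0.056 -0.001 | grasp [515.  78.  24.] rows>=2
```

Call:
{"name": "carry_out", "arguments": {
  "rows": [
    [-0.043,0.002,0.255,0,0.056,0,0.3],
    [-0.043,0.002,0.255,0,0.056,0,0.3],
    [-0.012,0.002,0.34,0,0.056,0,0.3],
    [0.019,0.002,0.424,0,0.056,0,0.3],
    [0.019,0.002,0.424,0,0.056,0,0.3],
    [0.019,0.002,0.424,0,0.056,0,0.3]
  ]
}}

```text
clock: 3.6
position: [489.2, 69.6, 176.8]
ee_rot: [-0.173, 0.981, 0.015, 0.087]
contact_force: [0.8, -0.1, 0.9]
gripper_width: 55.5
grasp_force: 0.0
```

```bash
python3 -c "
from h import *
st()
p,d=look('scene'); W=cloud('scene',d); save('pics/a1.png',cv2.resize(p[130:280,300:540],None,fx=3,fy=3))"
```

```text
t 3.6 grasp [514.7  78.9  24.2] A 20.0 pitch 79.9 ydz 0.0 w 55.5 gf 0.0 F [ 0.8 -0.1  0.9] J [ 0.476  0.447 -0.656  0.076 -0.295 -1.769]
```

View pics/a1.png

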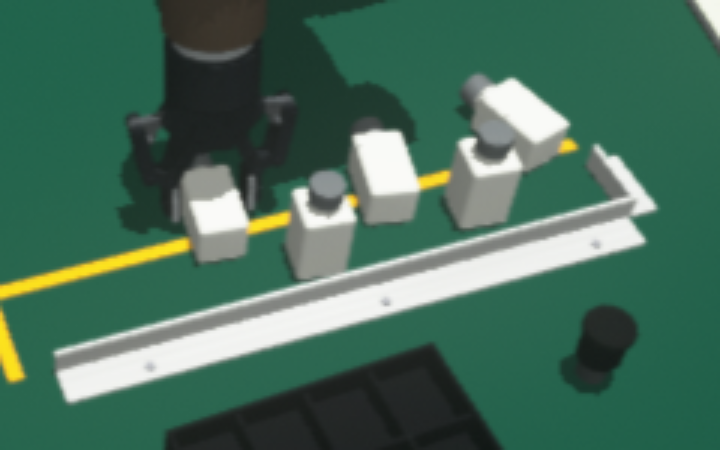

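```bash
python3 -c "
from h import *
l=lambda x,y,z:(*lane(x,y),z)
print(tolane([515,78.5]))
c=steps([((515,78.5,85),ori(20,80))])
c=steps([(l(-20,-138,95),ori(LA,125))],c)
c=steps([(l(0,-138,90),ori(LA,165))],c)"
```

```text
[ -68.36309019 -132.18459782]
-0.055 -0.002 -0.299 0.0 0.001 -0.0 | grasp [515.  78.  85.] rows>=1
-0.794 0.049 0.218 0.008 0.249 -0.036 | grasp [561.  95.  95.] rows>=5
-0.595 0.0 0.145 0.0 0.222 -0.0 | grasp [579. 104.  90.] rows>=4
```

Call:
{"name": "carry_out", "arguments": {
  "rows": [
    [0,0,0,0,0,0,-1],
    [0,0,0,0,0,0,-1],
    [0,0,0,0,0,0,-1],
    [0,0,0,0,0,0,-1],
    [0,0,0,0,0,0,-1],
    [-0.027,0,-0.15,0,0,0,-1],
    [-0.055,0,-0.3,0,0,0,-1],
    [-0.055,0,-0.3,0,0,0,-1]
  ]
}}

```text
clock: 4.65
position: [489.9, 70.0, 239.0]
ee_rot: [-0.173, 0.981, 0.016, 0.088]
contact_force: [-0.6, -0.8, -1.5]
gripper_width: 41.4
grasp_force: 60.8
```

Call:
{"name": "carry_out", "arguments": {
  "rows": [
    [-0.2,0.012,0.055,0.002,0.062,-0.009,-1],
    [-0.4,0.025,0.11,0.004,0.125,-0.018,-1],
    [-0.8,0.049,0.218,0.008,0.249,-0.036,-1],
    [-0.8,0.049,0.218,0.008,0.249,-0.036,-1],
    [-0.8,0.049,0.218,0.008,0.249,-0.036,-1],
    [-0.8,0.049,0.218,0.008,0.249,-0.036,-1],
    [-0.8,0.049,0.218,0.008,0.249,-0.036,-1]
  ]
}}

```text
clock: 5.52
position: [640.7, 134.9, 220.5]
ee_rot: [-0.218, 0.929, -0.069, -0.293]
contact_force: [0.0, -0.2, -1.3]
gripper_width: 41.4
grasp_force: 60.7
```

```bash
python3 -c "
from h import *
st()
l=lambda x,y,z:(*lane(x,y),z)
c=steps([(l(0,-138,90),ori(LA,165))])"
```

```text
t 5.53 grasp [561.1  95.5  93.5] A 26.4 pitch 125.0 ydz 0.0 w 41.4 gf 60.7 F [ 0.  -0.2 -1.3] J [ 0.455  0.725  0.057  0.003 -1.513 -1.566]
-0.589 -0.001 0.14 0.0 0.222 -0.0 | grasp [579. 104.  90.] rows>=4
```

Call:
{"name": "carry_out", "arguments": {
  "rows": [
    [-0.15,0,0.035,0,0.056,0,-1],
    [-0.3,0,0.07,0,0.111,0,-1],
    [-0.59,0,0.14,0,0.222,0,-1],
    [-0.59,0,0.14,0,0.222,0,-1],
    [-0.59,0,0.14,0,0.222,0,-1],
    [-0.59,0,0.14,0,0.222,0,-1],
    [-0.59,0,0.14,0,0.222,0,-1]
  ]
}}

```text
clock: 6.4
position: [713.5, 171.0, 134.2]
ee_rot: [-0.182, 0.775, -0.138, -0.589]
contact_force: [0.6, -0.3, -0.4]
gripper_width: 41.4
grasp_force: 63.2
```

```bash
python3 -c "
from h import *
st()
l=lambda x,y,z:(*lane(x,y),z)
c=steps([(l(0,-138,54),ori(LA,168))])
p,d=look('scene'); W=cloud('scene',d); save('pics/a2.png',cv2.resize(p[80:280,260:540],None,fx=2.5,fy=2.5))"
```

```text
t 6.4 grasp [579.8 104.5  92.8] A 26.4 pitch 164.5 ydz -0.0 w 41.4 gf 63.2 F [ 0.6 -0.3 -0.4] J [ 0.456  1.088  0.434  0.007 -2.218 -1.566]
-0.233 -0.0 0.059 0.0 0.019 -0.0 | grasp [579. 104.  54.] rows>=1
```

View pics/a2.png

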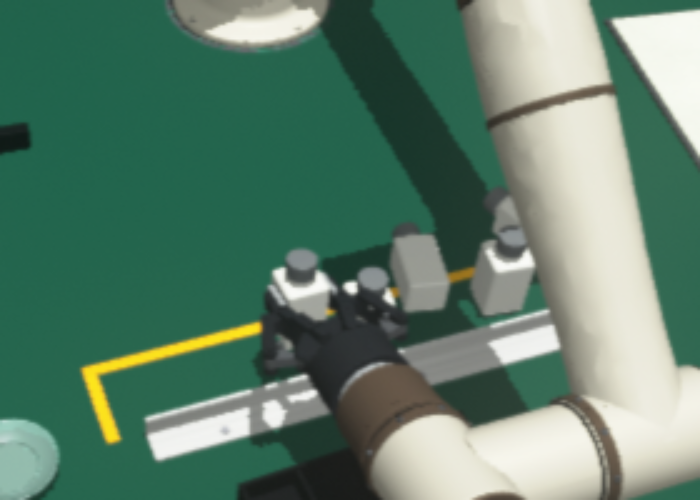

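```bash
python3 - <<'E'
from h import *
p,d=look('scene'); W=cloud('scene',d); L=tolane(W)
print("eyepiece",tolane([630,384]),"tray", tolane([[650,170]]))
Z=W[...,2]
for y0 in range(-160,200,20):
    r=[]
    for x0 in range(40,380,20):
        m=(abs(L[...,0]-x0)<10)&(abs(L[...,1]-y0)<10)&(Z>60)
        r.append(int(np.percentile(Z[m],95)) if m.sum()>3 else 0)
    print(y0,r)
E
```

```text
eyepiece [170.8677933   89.90510114] tray [[  93.28014853 -110.5348085 ]]
-160 [123, 129, 135, 158, 163, 165, 176, 182, 190, 197, 200, 206, 212, 217, 212, 182, 0]
-140 [0, 128, 135, 161, 166, 170, 181, 186, 193, 200, 205, 210, 215, 220, 215, 182, 0]
-120 [125, 130, 135, 160, 164, 168, 179, 184, 192, 198, 203, 209, 213, 219, 214, 182, 0]
-100 [116, 120, 129, 0, 152, 154, 165, 171, 182, 189, 200, 206, 207, 206, 205, 0, 0]
-80 [118, 124, 126, 0, 0, 0, 0, 0, 0, 0, 201, 208, 207, 200, 174, 0, 0]
-60 [0, 0, 0, 0, 0, 0, 0, 0, 0, 0, 200, 207, 207, 200, 176, 0, 0]
-40 [0, 0, 0, 0, 0, 0, 0, 0, 0, 0, 202, 210, 209, 202, 183, 0, 0]
-20 [382, 369, 355, 338, 320, 302, 283, 268, 249, 232, 218, 210, 212, 204, 186, 0, 0]
0 [401, 388, 373, 358, 340, 322, 306, 288, 270, 253, 238, 224, 211, 202, 179, 0, 0]
20 [406, 393, 378, 363, 345, 329, 312, 294, 277, 260, 244, 229, 215, 202, 180, 0, 0]
40 [405, 391, 375, 361, 344, 326, 308, 292, 274, 258, 242, 226, 212, 203, 179, 0, 0]
60 [393, 379, 365, 350, 332, 316, 294, 277, 260, 242, 224, 210, 209, 202, 180, 0, 0]
80 [0, 0, 0, 0, 0, 0, 0, 0, 0, 0, 200, 209, 208, 202, 176, 0, 0]
100 [0, 0, 0, 0, 0, 0, 0, 0, 0, 0, 0, 0, 0, 0, 0, 0, 0]
120 [0, 0, 0, 0, 0, 0, 0, 0, 0, 0, 0, 0, 0, 0, 0, 0, 0]
140 [0, 0, 0, 0, 0, 0, 0, 0, 0, 0, 0, 0, 0, 0, 0, 0, 0]
160 [0, 0, 0, 0, 0, 0, 0, 0, 0, 0, 0, 0, 0, 0, 0, 0, 0]
180 [0, 0, 0, 0, 0, 0, 0, 0, 0, 0, 0, 0, 0, 0, 0, 0, 0]
```

Call:
{"name": "carry_out", "arguments": {
  "rows": [
    [-0.12,0,0.03,0,0.019,0,-1],
    [-0.2,0,0.05,0,0.025,0,-1],
    [-0.233,0,0.059,0,0.025,0,-1],
    [-0.233,0,0.059,0,0.025,0,-1],
    [-0.233,0,0.059,0,0.025,0,-1]
  ]
}}

```text
clock: 7.12
position: [714.3, 171.5, 83.2]
ee_rot: [-0.176, 0.749, -0.146, -0.621]
contact_force: [0.4, -0.1, -0.2]
gripper_width: 41.6
grasp_force: 41.1
```

```bash
python3 -c "
from h import *
st()
l=lambda x,y,z:(*lane(x,y),z)
for z in (54,52,50,48): c=steps([(l(0,-138,z),ori(LA,169.5))])"
```

```text
t 7.12 grasp [577.9 103.6  54.5] A 26.4 pitch 169.3 ydz -0.0 w 41.6 gf 41.1 F [ 0.4 -0.1 -0.2] J [ 0.456  1.168  0.453  0.007 -2.24  -1.566]
-0.006 -0.0 -0.004 0.0 0.001 -0.0 | grasp [579. 104.  54.] rows>=1
-0.016 -0.0 -0.002 0.0 0.001 -0.0 | grasp [579. 104.  52.] rows>=1
-0.025 -0.0 -0.0 0.0 0.001 -0.0 | grasp [579. 104.  50.] rows>=1
-0.035 -0.0 0.002 0.0 0.001 -0.0 | grasp [579. 104.  48.] rows>=1
```

Call:
{"name": "carry_out", "arguments": {
  "rows": [
    [-0.016,0,0,0,0,0,-1],
    [-0.016,0,0,0,0,0,-1],
    [-0.016,0,0,0,0,0,-1]
  ]
}}

```text
clock: 7.5
position: [714.6, 171.7, 79.4]
ee_rot: [-0.176, 0.749, -0.146, -0.622]
contact_force: [-0.1, 0.4, 0.3]
gripper_width: 41.8
grasp_force: 63.9
```

Call:
{"name": "carry_out", "arguments": {
  "rows": [
    [-0.01,0,0,0,0,0,-1],
    [-0.01,0,0,0,0,0,-1],
    [-0.01,0,0,0,0,0,-1]
  ]
}}

```text
clock: 7.88
position: [714.9, 171.9, 78.7]
ee_rot: [-0.176, 0.748, -0.147, -0.623]
contact_force: [0.2, 1.1, 5.2]
gripper_width: 41.4
grasp_force: 64.3
```

Call:
{"name": "carry_out", "arguments": {
  "rows": [
    [-0.01,0,0,0,0,0,-1],
    [-0.01,0,0,0,0,0,-1],
    [-0.01,0,0,0,0,0,-1]
  ]
}}

```text
clock: 8.25
position: [715.1, 172.0, 78.1]
ee_rot: [-0.176, 0.747, -0.147, -0.625]
contact_force: [-1.8, 0.6, 9.3]
gripper_width: 41.5
grasp_force: 64.2
```

```bash
python3 - <<'E'
from h import *
st()
p,d=look('top'); W=cloud('top',d); Z=W[...,2]; L=tolane(W)
m=(abs(L[...,0])<50)&(abs(L[...,1]+138)<60)&(Z>82)&(Z<110); 
print("cap",m.sum(),tolane(W[m].mean(0)),W[m][:,2].mean(), L[m].min(0),L[m].max(0))
save('pics/a3.png',cv2.resize(p[120:300,130:370],None,fx=3,fy=3))
E
```

```text
t 8.25 grasp [578.6 104.   50.7] A 26.5 pitch 169.8 ydz -0.0 w 41.5 gf 64.2 F [-1.8  0.6  9.3] J [ 0.456  1.178  0.459  0.007 -2.245 -1.565]
cap 129 [  -4.74428163 -134.73849789] 93.30746365631926 [ -17.78646199 -149.14011732] [  9.66312083 -78.51417733]
```

View pics/a3.png

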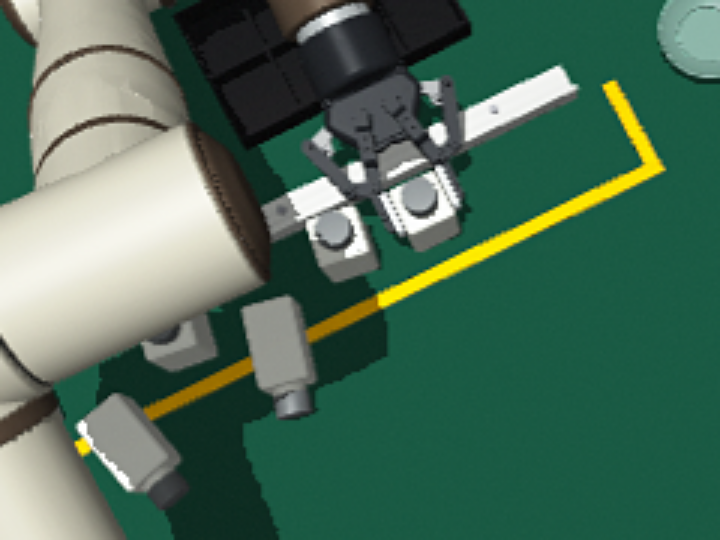

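Call:
{"name": "carry_out", "arguments": {
  "rows": [
    [0,0,0,0,0,0,0.2],
    [0,0,0,0,0,0,0.2],
    [0,0,0,0,0,0,0.2],
    [0,0,-0.1,0,0,0,0.2],
    [0,0,-0.25,0,0,0,0.2],
    [0,0,-0.3,0,0,0,0.2],
    [0.1,0,-0.3,0,0,0,0.2],
    [0.3,0,-0.35,0,0,0,0.2],
    [0.5,0,-0.35,0,0,0,0.2],
    [0.6,0,-0.35,0,0,0,0.2],
    [0.6,0,-0.35,0,0,0,0.2]
  ]
}}

```text
clock: 9.68
position: [756.8, 192.5, 208.9]
ee_rot: [-0.176, 0.75, -0.146, -0.621]
contact_force: [0.4, -0.3, -0.7]
gripper_width: 51.3
grasp_force: 0.0
```

```bash
python3 - <<'E'
from h import *
st()
p,d=look('top'); W=cloud('top',d); Z=W[...,2]; L=tolane(W)
m=(abs(L[...,0])<50)&(abs(L[...,1]+138)<40)&(Z>85)&(Z<100); 
print("cap",m.sum(),tolane(W[m].mean(0)),W[m][:,2].mean(), L[m].min(0),L[m].max(0))
q=ori(20,90)
c=steps([((480,180,200),ori(15.5,125)),((455,217,130),ori(15.5,82))])
E
```

```text
t 9.68 grasp [620.5 124.8 179.8] A 26.4 pitch 169.2 ydz -0.0 w 51.3 gf 0.0 F [ 0.4 -0.3 -0.7] J [ 0.456  1.107  0.661  0.008 -2.507 -1.563]
cap 124 [  -3.71395626 -135.7575626 ] 93.73040935814754 [ -17.56854017 -150.00328862] [  12.09208023 -122.08801764]
0.745 0.475 0.705 -0.052 -0.246 0.034 | grasp [480 180 200] rows>=5
0.387 0.212 0.535 -0.0 -0.239 -0.0 | grasp [455 217 130] rows>=5
```

Call:
{"name": "carry_out", "arguments": {
  "rows": [
    [0.2,0.12,0.0,-0.012,-0.06,0.008,0.3],
    [0.4,0.25,0.2,-0.026,-0.123,0.017,0.3],
    [0.745,0.475,0.705,-0.052,-0.246,0.034,0.3],
    [0.745,0.475,0.705,-0.052,-0.246,0.034,0.3],
    [0.745,0.475,0.705,-0.052,-0.246,0.034,0.3],
    [0.745,0.475,0.705,-0.052,-0.246,0.034,0.3],
    [0.745,0.475,0.705,-0.052,-0.246,0.034,0.3]
  ]
}}

```text
clock: 10.6
position: [566.8, 204.2, 324.6]
ee_rot: [-0.128, 0.945, -0.042, -0.299]
contact_force: [-0.3, -0.1, -1.8]
gripper_width: 55.4
grasp_force: 0.0
```

Call:
{"name": "carry_out", "arguments": {
  "rows": [
    [0.387,0.212,0.535,0,-0.239,0,0.3],
    [0.387,0.212,0.535,0,-0.239,0,0.3],
    [0.387,0.212,0.535,0,-0.239,0,0.3],
    [0.387,0.212,0.535,0,-0.239,0,0.3],
    [0.387,0.212,0.535,0,-0.239,0,0.3],
    [0.387,0.212,0.535,0,-0.239,0,0.3],
    [0.387,0.212,0.535,0,-0.239,0,0.3]
  ]
}}

```text
clock: 11.48
position: [435.4, 211.9, 282.5]
ee_rot: [-0.134, 0.989, 0.008, 0.069]
contact_force: [0.6, 0.7, -0.1]
gripper_width: 55.5
grasp_force: 0.0
```

```bash
cat >> h.py <<'E'
def fallen():
    for n in ("top","scene"):
        p,d=look(n); W=cloud(n,d); Z=W[...,2]; L=tolane(W); P=p.astype(int)
        m=(Z>36)&(Z<48)&(P.min(-1)>60)&(abs(W[...,0]-450)<200)&(abs(W[...,1]-200)<250)
        k,l,s,ce=cv2.connectedComponentsWithStats(m.astype(np.uint8))
        for i in range(1,k):
            if s[i,4]>120:
                Q=W[l==i][:,:2]; u,sv,vt=np.linalg.svd(Q-Q.mean(0),full_matrices=0); print(n,"lying",s[i,4],*rect(Q),"az",np.degrees(np.arctan2(vt[0,1],vt[0,0])).round(1),"lane",tolane(rect(Q)[0]).round(0))
        m=(Z>88)&(Z<99)&(abs(L[...,0])<60)&(L[...,1]>-320)&(L[...,1]<230)
        k,l,s,ce=cv2.connectedComponentsWithStats(m.astype(np.uint8))
        for i in range(1,k):
            if s[i,4]>40: c=rect(L[l==i]); print(n,"cap lane",c[0],c[1],s[i,4])
E
python3 - <<'E'
from h import *
st(); fallen()
E
```

```text
t 11.47 grasp [456.1 217.3 129. ] A 15.5 pitch 82.1 ydz -0.002 w 55.5 gf 0.0 F [ 0.6  0.7 -0.1] J [ 0.806  0.257 -0.584  0.125 -0.615 -2.205]
top lying 150 [446.7 215.8] [26.1 41.1] 17.7 az 125.8 lane [-68.  21.]
top cap lane [  -2.9 -135.4] [27.4 27.4] 120
top cap lane [  2.  -64.8] [27.7 27.7] 120
scene lying 345 [389.5 334.4] [76.5 45.1] 44.6 az 43.5 lane [-66. 153.]
scene lying 362 [468.1 220.1] [78.8 41.7] 15.3 az 14.0 lane [-47.  15.]
scene cap lane [-4.2 82.9] [26.4 28.3] 104
scene cap lane [  3.1 -65.8] [27.3 29.6] 105
scene cap lane [  -3.5 -137.8] [25.5 29.8] 105
```

```bash
python3 -c "
from h import *
l=lambda x,y,z:(*lane(x,y),z)
steps([((455,217,24),ori(15.5,80))])
print()
q=ori(15.5,80); s=(np.array([455,217,24])-155*q.as_matrix()[:,2],q)
c=steps([((455,217,85),ori(15.5,80))],s)
c=steps([(l(-20,15,95),ori(LA,125))],c)
c=steps([(l(0,15,90),ori(LA,165))],c)
c=steps([(l(0,15,54),ori(LA,170))],c)
c=steps([(l(0,15,50),ori(LA,170))],c)"
```

```text
0.106 -0.0 0.521 -0.001 -0.011 -0.0 | grasp [455 217  24] rows>=2

-0.053 0.0 -0.3 0.0 0.0 0.0 | grasp [455 217  85] rows>=1
-0.747 0.106 0.211 0.014 0.249 -0.061 | grasp [493. 232.  95.] rows>=5
-0.594 0.001 0.145 -0.0 0.222 -0.0 | grasp [511. 241.  90.] rows>=4
-0.241 0.0 0.05 0.0 0.028 -0.0 | grasp [511. 241.  54.] rows>=1
-0.02 0.0 0.003 0.0 0.0 -0.0 | grasp [511. 241.  50.] rows>=1
```

Call:
{"name": "carry_out", "arguments": {
  "rows": [
    [0.05,0,0.25,0,-0.011,0,0.3],
    [0.106,0,0.4,0,-0.011,0,0.3],
    [0.106,0,0.52,0,-0.011,0,0.3],
    [0.106,0,0.52,0,-0.011,0,0.3],
    [0.106,0,0.52,0,-0.011,0,0.3],
    [0.106,0,0.52,0,-0.011,0,-1],
    [0.106,0,0.52,0,-0.011,0,-1],
    [0.106,0,0.52,0,-0.011,0,-1],
    [0.106,0,0.52,0,-0.011,0,-1],
    [0.106,0,0.52,0,-0.011,0,-1]
  ]
}}

```text
clock: 12.82
position: [428.9, 210.2, 178.8]
ee_rot: [-0.134, 0.987, 0.012, 0.088]
contact_force: [-0.2, 0.6, 6.7]
gripper_width: 41.2
grasp_force: 62.0
```

```bash
python3 -c "
from h import *
st()"
```

```text
t 12.82 grasp [455.3 217.6  26.2] A 15.5 pitch 79.8 ydz 0.0 w 41.2 gf 62.0 F [-0.2  0.6  6.7] J [ 0.783  0.417 -0.824  0.464 -0.194 -2.533]
```

Call:
{"name": "carry_out", "arguments": {
  "rows": [
    [-0.027,0,-0.15,0,0,0,-1],
    [-0.053,0,-0.3,0,0,0,-1],
    [-0.053,0,-0.3,0,0,0,-1]
  ]
}}

```text
clock: 13.2
position: [428.9, 210.6, 240.6]
ee_rot: [-0.134, 0.987, 0.013, 0.089]
contact_force: [0.1, -0.1, -2.1]
gripper_width: 41.7
grasp_force: 61.4
```

Call:
{"name": "carry_out", "arguments": {
  "rows": [
    [-0.187,0.026,0.05,0.004,0.062,-0.015,-1],
    [-0.375,0.053,0.105,0.007,0.125,-0.03,-1],
    [-0.747,0.106,0.211,0.014,0.249,-0.061,-1],
    [-0.747,0.106,0.211,0.014,0.249,-0.061,-1],
    [-0.747,0.106,0.211,0.014,0.249,-0.061,-1],
    [-0.747,0.106,0.211,0.014,0.249,-0.061,-1],
    [-0.747,0.106,0.211,0.014,0.249,-0.061,-1]
  ]
}}

```text
clock: 14.08
position: [571.1, 271.1, 222.0]
ee_rot: [-0.218, 0.929, -0.07, -0.292]
contact_force: [0.3, 0.9, -1.1]
gripper_width: 41.2
grasp_force: 61.4
```

Call:
{"name": "carry_out", "arguments": {
  "rows": [
    [-0.15,0,0.035,0,0.056,0,-1],
    [-0.3,0,0.07,0,0.111,0,-1],
    [-0.594,0,0.145,0,0.222,0,-1],
    [-0.594,0,0.145,0,0.222,0,-1],
    [-0.594,0,0.145,0,0.222,0,-1],
    [-0.594,0,0.145,0,0.222,0,-1],
    [-0.594,0,0.145,0,0.222,0,-1]
  ]
}}

```text
clock: 14.95
position: [644.0, 307.4, 134.6]
ee_rot: [-0.182, 0.775, -0.14, -0.589]
contact_force: [0.5, 1.0, -1.3]
gripper_width: 41.2
grasp_force: 61.5
```

```bash
python3 -c "
from h import *
st()
l=lambda x,y,z:(*lane(x,y),z)
c=steps([(l(0,15,56),ori(LA,170))])
c=steps([(l(0,15,52),ori(LA,170))],c)
c=steps([(l(0,15,50),ori(LA,170))],c)
p,d=look('scene'); W=cloud('scene',d); save('pics/b1.png',cv2.resize(p[80:280,300:580],None,fx=2.5,fy=2.5))"
```

```text
t 14.95 grasp [510.3 240.7  93.2] A 26.5 pitch 164.5 ydz -0.002 w 41.2 gf 61.5 F [ 0.5  1.  -1.3] J [ 0.636  1.059  0.448 -0.214 -2.246 -1.755]
-0.253 -0.0 0.052 -0.0 0.03 -0.001 | grasp [511. 241.  56.] rows>=1
-0.02 -0.0 0.004 -0.0 0.0 0.0 | grasp [511. 241.  52.] rows>=1
-0.01 -0.0 0.001 -0.0 0.0 0.0 | grasp [511. 241.  50.] rows>=1
```

View pics/b1.png

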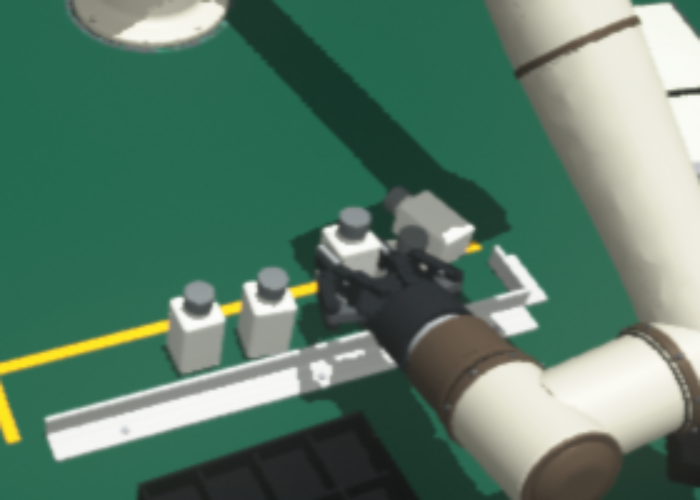

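Call:
{"name": "carry_out", "arguments": {
  "rows": [
    [-0.08,0,0.017,0,0.01,0,-1],
    [-0.16,0,0.035,0,0.02,0,-1],
    [-0.22,0,0.048,0,0.03,0,-1],
    [-0.253,0,0.052,0,0.03,0,-1],
    [-0.253,0,0.052,0,0.03,0,-1],
    [-0.253,0,0.052,0,0.03,0,-1]
  ]
}}

```text
clock: 15.75
position: [647.0, 308.5, 79.6]
ee_rot: [-0.174, 0.744, -0.149, -0.627]
contact_force: [0.5, -0.5, -0.6]
gripper_width: 41.5
grasp_force: 61.5
```

Call:
{"name": "carry_out", "arguments": {
  "rows": [
    [-0.01,0,0.002,0,0,0,-1],
    [-0.02,0,0.004,0,0,0,-1],
    [-0.02,0,0.004,0,0,0,-1]
  ]
}}

```text
clock: 16.12
position: [646.7, 308.4, 75.4]
ee_rot: [-0.174, 0.744, -0.149, -0.628]
contact_force: [-0.7, 0.2, -0.8]
gripper_width: 41.2
grasp_force: 61.7
```

Call:
{"name": "carry_out", "arguments": {
  "rows": [
    [-0.01,0,0.001,0,0,0,-1],
    [-0.01,0,0.001,0,0,0,-1],
    [-0.01,0,0.001,0,0,0,-1]
  ]
}}

```text
clock: 16.5
position: [646.8, 308.6, 74.9]
ee_rot: [-0.175, 0.743, -0.149, -0.629]
contact_force: [-0.7, 0.2, 5.2]
gripper_width: 41.2
grasp_force: 61.6
```

```bash
python3 -c "
from h import *
st()"
```

```text
t 16.5 grasp [510.1 240.1  49.4] A 26.6 pitch 170.5 ydz -0.002 w 41.2 gf 61.6 F [-0.7  0.2  5.2] J [ 0.635  1.159  0.483 -0.223 -2.286 -1.749]
```

Call:
{"name": "carry_out", "arguments": {
  "rows": [
    [0,0,0,0,0,0,0.2],
    [0,0,0,0,0,0,0.2],
    [0,0,0,0,0,0,0.2],
    [0,0,-0.1,0,0,0,0.2],
    [0,0,-0.25,0,0,0,0.2],
    [0,0,-0.3,0,0,0,0.2],
    [0.1,0,-0.3,0,0,0,0.2],
    [0.3,0,-0.35,0,0,0,0.2],
    [0.5,0,-0.35,0,0,0,0.2],
    [0.6,0,-0.35,0,0,0,0.2],
    [0.6,0,-0.35,0,0,0,0.2]
  ]
}}

```text
clock: 17.88
position: [690.2, 330.4, 206.0]
ee_rot: [-0.175, 0.745, -0.148, -0.626]
contact_force: [-0.3, -0.0, -0.3]
gripper_width: 51.2
grasp_force: 0.0
```

```bash
python3 - <<'E'
from h import *
st(); fallen()
c=steps([((420,280,200),ori(42,125))])
c=steps([((380,326.5,130),ori(42,84))],c)
E
```

```text
t 17.88 grasp [553.5 262.3 179.4] A 26.5 pitch 170.1 ydz -0.002 w 51.2 gf 0.0 F [-0.3 -0.  -0.3] J [ 0.622  1.083  0.707 -0.293 -2.571 -1.85 ]
top lying 540 [390.5 337.1] [69.6 42.4] 41.9 az -138.7 lane [-64. 155.]
top cap lane [  -3.6 -135.3] [27.1 26.8] 121
top cap lane [  1.8 -64.9] [26.9 27.7] 123
top cap lane [-7.  15.5] [27.  26.4] 126
top cap lane [-6.4 84.4] [27.6 26. ] 126
scene lying 147 [378.4 331.6] [72.2 41.5] 75.7 az -116.0 lane [-78. 155.]
scene cap lane [-4.2 80.8] [28.9 22.4] 82
scene cap lane [-6.8  9.6] [19.1 31.1] 72
scene cap lane [  3.3 -66.2] [26.4 28.7] 106
scene cap lane [  -2.6 -138.3] [25.5 29.2] 109
0.766 0.493 0.776 0.075 -0.251 -0.048 | grasp [420 280 200] rows>=5
0.301 0.308 0.472 -0.0 -0.228 0.0 | grasp [380. 326. 130.] rows>=4
```

Call:
{"name": "carry_out", "arguments": {
  "rows": [
    [0.2,0.12,0.0,0.019,-0.063,-0.012,0.3],
    [0.4,0.25,0.2,0.037,-0.125,-0.024,0.3],
    [0.766,0.493,0.776,0.075,-0.251,-0.048,0.3],
    [0.766,0.493,0.776,0.075,-0.251,-0.048,0.3],
    [0.766,0.493,0.776,0.075,-0.251,-0.048,0.3],
    [0.766,0.493,0.776,0.075,-0.251,-0.048,0.3],
    [0.766,0.493,0.776,0.075,-0.251,-0.048,0.3]
  ]
}}

```text
clock: 18.85
position: [486.9, 339.5, 326.1]
ee_rot: [-0.342, 0.89, -0.109, -0.281]
contact_force: [-0.4, -0.2, 0.1]
gripper_width: 55.3
grasp_force: 0.0
```

Call:
{"name": "carry_out", "arguments": {
  "rows": [
    [0.301,0.308,0.472,0,-0.228,0,0.3],
    [0.301,0.308,0.472,0,-0.228,0,0.3],
    [0.301,0.308,0.472,0,-0.228,0,0.3],
    [0.301,0.308,0.472,0,-0.228,0,0.3],
    [0.301,0.308,0.472,0,-0.228,0,0.3],
    [0.301,0.308,0.472,0,-0.228,0,0.3],
    [0.301,0.308,0.472,0,-0.228,0,0.3]
  ]
}}

```text
clock: 19.73
position: [369.2, 316.3, 284.3]
ee_rot: [-0.358, 0.932, 0.018, 0.049]
contact_force: [0.2, -0.7, -0.8]
gripper_width: 55.8
grasp_force: 0.0
```

```bash
python3 -c "
from h import *
st(); fallen()
l=lambda x,y,z:(*lane(x,y),z)
steps([((380,326.5,24),ori(42,82))])
print()
q=ori(42,82); s=(np.array([380,326.5,24])-155*q.as_matrix()[:,2],q)
c=steps([((380,326.5,90),ori(42,82))],s)
c=steps([(l(-20,152,100),ori(LA,127))],c)
c=steps([(l(0,152,90),ori(LA,167))],c)"
```

```text
t 19.73 grasp [381.5 327.  130.2] A 42.0 pitch 84.0 ydz -0.002 w 55.8 gf 0.0 F [ 0.2 -0.7 -0.8] J [ 1.052  0.263 -0.543  0.056 -0.667 -1.931]
top lying 298 [379.1 326.2] [37.9 41.9] 40.7 az 120.4 lane [-79. 150.]
top cap lane [  -3.5 -135.2] [27.6 26.9] 119
top cap lane [  2.1 -64.7] [26.6 27.6] 125
top cap lane [-6.7 15.4] [27.2 26.5] 127
top cap lane [-5.8 84.3] [26.8 26. ] 128
scene lying 332 [391.5 336. ] [71.9 44. ] 40.8 az 42.1 lane [-64. 153.]
scene cap lane [-4.4 83.2] [26.7 27.9] 97
scene cap lane [-5.4 13.6] [27.4 27.5] 104
scene cap lane [  2.8 -65.1] [26.5 29.1] 105
scene cap lane [  -2.3 -138.2] [25.7 31.4] 108
0.088 0.003 0.529 -0.0 -0.011 0.0 | grasp [380. 326.  24.] rows>=2

-0.046 -0.0 -0.327 0.0 0.0 0.0 | grasp [380. 326.  90.] rows>=2
-0.82 -0.193 0.215 -0.022 0.248 0.086 | grasp [431. 354. 100.] rows>=5
-0.608 0.001 0.162 0.0 0.223 -0.0 | grasp [449. 363.  90.] rows>=4
```

Call:
{"name": "carry_out", "arguments": {
  "rows": [
    [0.044,0,0.25,0,-0.011,0,0.3],
    [0.088,0.003,0.4,0,-0.011,0,0.3],
    [0.088,0.003,0.53,0,-0.011,0,0.3],
    [0.088,0.003,0.53,0,-0.011,0,0.3],
    [0.088,0.003,0.53,0,-0.011,0,0.3],
    [0.088,0.003,0.53,0,-0.011,0,-1],
    [0.088,0.003,0.53,0,-0.011,0,-1],
    [0.088,0.003,0.53,0,-0.011,0,-1],
    [0.088,0.003,0.53,0,-0.011,0,-1],
    [0.088,0.003,0.53,0,-0.011,0,-1]
  ]
}}

```text
clock: 21.08
position: [363.7, 312.3, 178.9]
ee_rot: [-0.358, 0.931, 0.026, 0.067]
contact_force: [-1.1, -0.6, 5.9]
gripper_width: 41.7
grasp_force: 61.7
```

Call:
{"name": "carry_out", "arguments": {
  "rows": [
    [-0.023,0,-0.16,0,0,0,-1],
    [-0.046,0,-0.327,0,0,0,-1],
    [-0.046,0,-0.327,0,0,0,-1]
  ]
}}

```text
clock: 21.45
position: [363.6, 312.6, 246.3]
ee_rot: [-0.358, 0.931, 0.027, 0.069]
contact_force: [0.4, -0.0, -1.3]
gripper_width: 41.3
grasp_force: 61.0
```

Call:
{"name": "carry_out", "arguments": {
  "rows": [
    [-0.205,-0.05,0.054,-0.006,0.062,0.022,-1],
    [-0.41,-0.1,0.11,-0.011,0.124,0.043,-1],
    [-0.82,-0.193,0.215,-0.022,0.248,0.086,-1],
    [-0.82,-0.193,0.215,-0.022,0.248,0.086,-1],
    [-0.82,-0.193,0.215,-0.022,0.248,0.086,-1],
    [-0.82,-0.193,0.215,-0.022,0.248,0.086,-1],
    [-0.82,-0.193,0.215,-0.022,0.248,0.086,-1]
  ]
}}

```text
clock: 22.32
position: [513.7, 395.9, 223.7]
ee_rot: [-0.218, 0.924, -0.073, -0.307]
contact_force: [0.1, 0.0, -1.4]
gripper_width: 41.4
grasp_force: 61.1
```

```bash
python3 -c "
from h import *
st()
l=lambda x,y,z:(*lane(x,y),z)
c=steps([(l(0,152,90),ori(LA,167))])
c=steps([(l(0,152,56),ori(LA,172))],c)
c=steps([(l(0,152,50),ori(LA,172))],c)"
```

```text
t 22.32 grasp [430.8 354.2  99.5] A 26.6 pitch 126.8 ydz -0.002 w 41.4 gf 61.1 F [ 0.1  0.  -1.4] J [ 0.854  0.72   0.138 -0.229 -1.593 -1.896]
-0.612 -0.002 0.159 -0.001 0.223 -0.0 | grasp [449. 363.  90.] rows>=4
-0.233 0.0 0.042 0.001 0.028 -0.0 | grasp [449. 363.  56.] rows>=1
-0.03 0.001 0.004 -0.0 0.0 -0.0 | grasp [449. 363.  50.] rows>=1
```

```bash
python3 -c "
from h import *
l=lambda x,y,z:(*lane(x,y),z)
c=steps([(l(0,156,90),ori(LA,165))])
c=steps([(l(0,156,56),ori(LA,170))],c)
c=steps([(l(0,156,52),ori(LA,170))],c)
c=steps([(l(0,156,50),ori(LA,170))],c)"
```

```text
-0.591 0.018 0.142 -0.001 0.212 -0.0 | grasp [448. 367.  90.] rows>=4
-0.232 0.0 0.047 0.001 0.028 -0.0 | grasp [448. 367.  56.] rows>=1
-0.02 0.0 0.004 -0.0 0.0 -0.0 | grasp [448. 367.  52.] rows>=1
-0.009 0.0 0.002 -0.0 0.0 -0.0 | grasp [448. 367.  50.] rows>=1
```

Call:
{"name": "carry_out", "arguments": {
  "rows": [
    [-0.15,0.005,0.035,0,0.053,0,-1],
    [-0.3,0.01,0.07,0,0.106,0,-1],
    [-0.591,0.018,0.142,0,0.212,0,-1],
    [-0.591,0.018,0.142,0,0.212,0,-1],
    [-0.591,0.018,0.142,0,0.212,0,-1],
    [-0.591,0.018,0.142,0,0.212,0,-1],
    [-0.591,0.018,0.142,0,0.212,0,-1]
  ]
}}

```text
clock: 23.2
position: [581.9, 434.4, 134.7]
ee_rot: [-0.183, 0.774, -0.139, -0.589]
contact_force: [-0.5, -0.7, -0.8]
gripper_width: 41.5
grasp_force: 61.1
```

Call:
{"name": "carry_out", "arguments": {
  "rows": [
    [-0.08,0,0.017,0,0.01,0,-1],
    [-0.15,0,0.03,0,0.02,0,-1],
    [-0.2,0,0.04,0,0.028,0,-1],
    [-0.232,0,0.047,0,0.028,0,-1],
    [-0.232,0,0.047,0,0.028,0,-1],
    [-0.232,0,0.047,0,0.028,0,-1]
  ]
}}

```text
clock: 23.95
position: [585.0, 435.3, 83.8]
ee_rot: [-0.175, 0.746, -0.148, -0.625]
contact_force: [0.3, 0.6, -0.4]
gripper_width: 41.5
grasp_force: 61.1
```

Call:
{"name": "carry_out", "arguments": {
  "rows": [
    [-0.01,0,0.002,0,0,0,-1],
    [-0.02,0,0.004,0,0,0,-1],
    [-0.02,0,0.004,0,0,0,-1]
  ]
}}

```text
clock: 24.32
position: [584.6, 435.1, 79.2]
ee_rot: [-0.175, 0.746, -0.148, -0.626]
contact_force: [-0.3, 0.1, -1.7]
gripper_width: 41.3
grasp_force: 61.1
```

Call:
{"name": "carry_out", "arguments": {
  "rows": [
    [-0.01,0,0.002,0,0,0,-1],
    [-0.01,0,0.002,0,0,0,-1],
    [-0.01,0,0.002,0,0,0,-1]
  ]
}}

```text
clock: 24.7
position: [584.7, 435.1, 77.2]
ee_rot: [-0.175, 0.746, -0.148, -0.625]
contact_force: [0.8, 0.2, -1.0]
gripper_width: 41.3
grasp_force: 61.1
```

```bash
python3 -c "
from h import *
st(); fallen()"
```

```text
t 24.7 grasp [448.1 366.9  50.3] A 26.5 pitch 170.0 ydz -0.002 w 41.3 gf 61.1 F [ 0.8  0.2 -1. ] J [ 0.785  1.164  0.596 -0.447 -2.338 -1.952]
top cap lane [  -3.4 -135.3] [26.5 28.1] 121
top cap lane [  1.9 -64.7] [26.7 27.7] 122
top cap lane [-7.  15.4] [26.9 25.7] 126
top cap lane [-6.1 84.4] [26.5 25.8] 125
top cap lane [ -6.3 156.5] [26.6 26.7] 132
scene cap lane [ -3.6 155.7] [27.5 29.2] 102
scene cap lane [-4.2 83.2] [27.8 29.5] 103
scene cap lane [-5.4 14.7] [26.2 31. ] 99
scene cap lane [  3.9 -65.9] [25.6 27.3] 105
scene cap lane [  -2.  -138.3] [25.5 29.9] 111
```

Not yet touching down; lower a little more.

Call:
{"name": "carry_out", "arguments": {
  "rows": [
    [-0.01,0,0.002,0,0,0,-1],
    [-0.01,0,0.002,0,0,0,-1],
    [-0.01,0,0.002,0,0,0,-1]
  ]
}}

```text
clock: 25.18
position: [584.8, 435.2, 76.5]
ee_rot: [-0.176, 0.745, -0.148, -0.626]
contact_force: [1.5, 1.2, 5.6]
gripper_width: 40.8
grasp_force: 61.6
```

Call:
{"name": "carry_out", "arguments": {
  "rows": [
    [-0.005,0,0.001,0,0,0,-1],
    [-0.005,0,0.001,0,0,0,-1],
    [-0.005,0,0.001,0,0,0,-1]
  ]
}}

```text
clock: 25.55
position: [584.8, 435.4, 76.3]
ee_rot: [-0.176, 0.745, -0.148, -0.626]
contact_force: [1.2, 3.5, 8.1]
gripper_width: 41.3
grasp_force: 61.6
```

Call:
{"name": "carry_out", "arguments": {
  "rows": [
    [0,0,0,0,0,0,0.2],
    [0,0,0,0,0,0,0.2],
    [0,0,0,0,0,0,0.2],
    [0,0,-0.1,0,0,0,0.2],
    [0,0,-0.25,0,0,0,0.2],
    [0,0,-0.3,0,0,0,0.2],
    [0.1,0,-0.3,0,0,0,0.2],
    [0.3,0,-0.35,0,0,0,0.2],
    [0.5,0,-0.35,0,0,0,0.2],
    [0.65,0,-0.35,0,0,0,0.2],
    [0.65,0,-0.35,0,0,0,0.2]
  ]
}}

```text
clock: 26.92
position: [625.7, 455.8, 220.6]
ee_rot: [-0.177, 0.748, -0.147, -0.623]
contact_force: [0.7, 0.2, -0.6]
gripper_width: 51.5
grasp_force: 0.0
```

```bash
python3 - <<'E'
from h import *
st(); fallen()
c=steps([((450,270,215),ori(26.5,125))])
c=steps([((420,100,240),ori(26.5,90))],c)
c=steps([((400,-90,240),ori(70,90))],c)
c=steps([((331,-270,140),ori(112.5,90))],c)
E
```

```text
t 26.93 grasp [489.4 387.7 192.5] A 26.6 pitch 169.5 ydz 0.0 w 51.5 gf 0.0 F [ 0.7  0.2 -0.6] J [ 0.753  1.073  0.841 -0.619 -2.637 -2.183]
top cap lane [  -3.  -135.8] [26.7 27. ] 119
top cap lane [  1.9 -65.2] [27.8 27.8] 124
top cap lane [-7.4 15.4] [27.7 26.4] 124
top cap lane [-6.  84.8] [26.4 25.9] 124
top cap lane [ -2.9 156.1] [27.1 27.8] 133
scene cap lane [ -2.3 155.2] [26.3 28. ] 95
scene cap lane [-4.4 82.7] [27.2 29.6] 99
scene cap lane [-5.1 13.8] [26.6 28.8] 102
scene cap lane [  3.5 -66.8] [27.6 28.1] 105
scene cap lane [  -1.7 -138.2] [29.  26.3] 108
0.754 -0.44 0.633 -0.0 -0.25 -0.0 | grasp [450 270 215] rows>=5
0.937 -0.694 0.332 -0.0 -0.194 0.0 | grasp [420 100 240] rows>=4
0.514 -0.806 0.001 -0.0 -0.0 -0.242 | grasp [400 -90 240] rows>=5
0.963 0.018 0.501 -0.0 -0.0 -0.236 | grasp [ 331 -270  140] rows>=4
```

Call:
{"name": "carry_out", "arguments": {
  "rows": [
    [0.754,-0.44,0.633,0,-0.25,0,0.2],
    [0.754,-0.44,0.633,0,-0.25,0,0.2],
    [0.754,-0.44,0.633,0,-0.25,0,0.2],
    [0.754,-0.44,0.633,0,-0.25,0,0.2],
    [0.754,-0.44,0.633,0,-0.25,0,0.2],
    [0.754,-0.44,0.633,0,-0.25,0,0.2],
    [0.754,-0.44,0.633,0,-0.25,0,0.2]
  ]
}}

```text
clock: 27.9
position: [530.7, 310.9, 338.4]
ee_rot: [-0.218, 0.928, -0.071, -0.295]
contact_force: [-0.4, 0.1, 0.6]
gripper_width: 51.0
grasp_force: 0.0
```

Call:
{"name": "carry_out", "arguments": {
  "rows": [
    [0.937,-0.694,0.332,0,-0.194,0,0.2],
    [0.937,-0.694,0.332,0,-0.194,0,0.2],
    [0.937,-0.694,0.332,0,-0.194,0,0.2],
    [0.937,-0.694,0.332,0,-0.194,0,0.2],
    [0.937,-0.694,0.332,0,-0.194,0,0.2],
    [0.937,-0.694,0.332,0,-0.194,0,0.2],
    [0.937,-0.694,0.332,0,-0.194,0,0.2]
  ]
}}

```text
clock: 28.78
position: [421.8, 101.5, 393.4]
ee_rot: [-0.23, 0.973, -0.001, -0.002]
contact_force: [1.2, -0.5, -0.1]
gripper_width: 51.4
grasp_force: 0.0
```

Call:
{"name": "carry_out", "arguments": {
  "rows": [
    [0.514,-0.806,0,0,0,-0.242,0],
    [0.514,-0.806,0,0,0,-0.242,0],
    [0.514,-0.806,0,0,0,-0.242,0],
    [0.514,-0.806,0,0,0,-0.242,0],
    [0.514,-0.806,0,0,0,-0.242,0],
    [0.514,-0.806,0,0,0,-0.242,0],
    [0.514,-0.806,0,0,0,-0.242,0]
  ]
}}

```text
clock: 29.65
position: [401.4, -89.2, 394.3]
ee_rot: [-0.574, 0.819, -0.0, -0.001]
contact_force: [-0.4, -0.2, -0.2]
gripper_width: 42.6
grasp_force: 0.0
```

Call:
{"name": "carry_out", "arguments": {
  "rows": [
    [0.963,0.018,0.5,0,0,-0.236,0],
    [0.963,0.018,0.5,0,0,-0.236,0],
    [0.963,0.018,0.5,0,0,-0.236,0],
    [0.963,0.018,0.5,0,0,-0.236,0],
    [0.963,0.018,0.5,0,0,-0.236,0],
    [0.963,0.018,0.5,0,0,-0.236,0],
    [0.963,0.018,0.5,0,0,-0.236,0]
  ]
}}

```text
clock: 30.52
position: [332.4, -269.4, 295.4]
ee_rot: [0.832, -0.555, 0.001, 0.001]
contact_force: [-0.1, -0.5, 0.4]
gripper_width: 42.7
grasp_force: 0.0
```

```bash
python3 - <<'E'
from h import *
st()
p,d=look('scene'); W=cloud('scene',d); P=p.astype(int); X,Y,Z=np.moveaxis(W,-1,0)
h=(P.max(-1)<70)&(Z>20)&(Z<34)&(abs(X-330)<70)&(abs(Y+262)<70)
b=(P.min(-1)>110)&(Z>2)&(Z<25)&(X>320)&(X<450)&(Y<-300)&(Y>-470)
print(h.sum(),rect(W[h][:,:2]),b.sum(),rect(W[b][:,:2]))
save('pics/r1.png',cv2.resize(p[60:260,100:340],None,fx=3,fy=3))
steps([((331.5,-270,22),ori(112.5,90))])
E
```

```text
t 30.52 grasp [ 332.4 -269.8  140.4] A 112.5 pitch 90.1 ydz 0.001 w 42.7 gf 0.0 F [-0.1 -0.5  0.4] J [-0.298  0.174 -0.61   0.003 -0.787  0.689]
178 (array([ 330.2, -261. ]), array([20.9, 87.7]), 24.3) 134 (array([ 384.4, -391.2]), array([ 39.9, 184.7]), 30.6)
0.0 0.005 0.592 0.0 -0.001 0.0 | grasp [ 332. -270.   22.] rows>=2
```

View pics/r1.png

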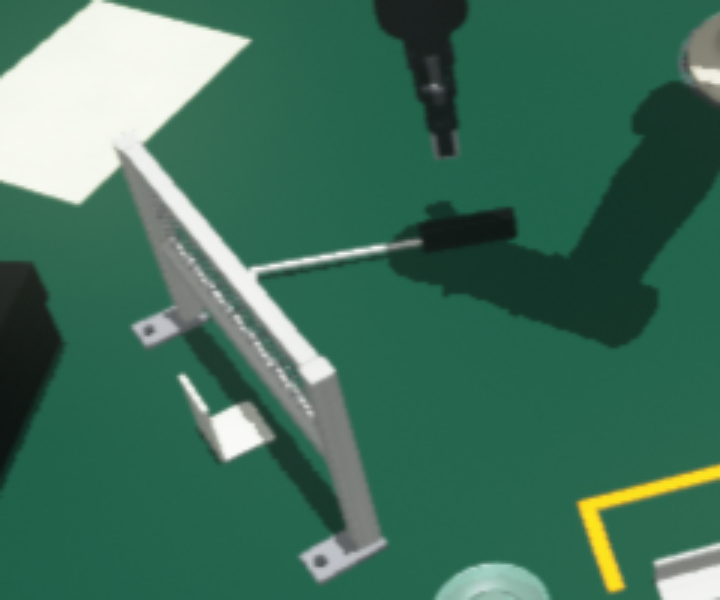

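Call:
{"name": "carry_out", "arguments": {
  "rows": [
    [0,0.005,0.3,0,0,0,0],
    [0,0.005,0.5,0,0,0,0],
    [0,0.005,0.595,0,0,0,0],
    [0,0.005,0.595,0,0,0,0],
    [0,0.005,0.595,0,0,0,0],
    [0,0.005,0.595,0,0,0,-1],
    [0,0.005,0.595,0,0,0,-1],
    [0,0.005,0.595,0,0,0,-1],
    [0,0.005,0.595,0,0,0,-1],
    [0,0.005,0.595,0,0,0,-1],
    [0,0.005,0.595,0,0,0,-1]
  ]
}}

```text
clock: 31.95
position: [331.2, -270.6, 177.3]
ee_rot: [0.832, -0.555, 0.002, 0.001]
contact_force: [-0.2, 1.6, 6.9]
gripper_width: 15.0
grasp_force: 59.2
```

```bash
cat >> h.py <<'E'
G0=np.array([571.5,-372.4]); GA=-43.7
def guard(x,y): a=np.radians(GA); return G0+x*np.array([np.cos(a),np.sin(a)])+y*np.array([-np.sin(a),np.cos(a)])
def toguard(P): a=np.radians(GA); d=np.asarray(P)[...,:2]-G0; return np.stack([d@[np.cos(a),np.sin(a)],d@[-np.sin(a),np.cos(a)]],-1)
E
python3 - <<'E'
from h import *
st()
g=lambda x,y,z:(*guard(x,y),z)
s=arm.read_state(); p=np.array(s["position"])+[0,0,-155]
print(toguard(p))
c=steps([((p[0],p[1],p[2]+4),ori(112.5,90))])
c=steps([(g(-250,-92,p[2]+4),ori(136.3,90))],c)
c=steps([(g(-190,-92,p[2]+4),ori(136.3,90))],c)
E
```

```text
t 31.95 grasp [ 331.5 -271.    22.3] A 112.6 pitch 90.2 ydz -0.001 w 15.0 gf 59.2 F [-0.2  1.6  6.9] J [-0.301  0.392 -0.739  0.005 -0.438  0.691]
[-244.11153445  -92.41318117]
0.0 -0.0 -0.02 -0.0 -0.001 0.001 | grasp [ 331. -271.   26.] rows>=1
-0.028 0.01 -0.0 -0.0 -0.0 -0.133 | grasp [ 327. -266.   26.] rows>=3
0.3 0.0 0.0 -0.0 -0.0 0.0 | grasp [ 371. -308.   26.] rows>=1
```

Call:
{"name": "carry_out", "arguments": {
  "rows": [
    [0,0,-0.01,0,0,0,-1],
    [0,0,-0.025,0,0,0,-1],
    [0,0,-0.025,0,0,0,-1]
  ]
}}

```text
clock: 32.33
position: [330.7, -270.5, 181.3]
ee_rot: [0.832, -0.555, 0.001, 0.001]
contact_force: [0.8, 1.0, -0.7]
gripper_width: 14.9
grasp_force: 58.5
```

Call:
{"name": "carry_out", "arguments": {
  "rows": [
    [-0.01,0.004,0,0,0,-0.044,-1],
    [-0.02,0.007,0,0,0,-0.089,-1],
    [-0.028,0.01,0,0,0,-0.133,-1],
    [-0.028,0.01,0,0,0,-0.133,-1],
    [-0.028,0.01,0,0,0,-0.133,-1]
  ]
}}

```text
clock: 32.95
position: [326.8, -266.1, 181.0]
ee_rot: [0.928, -0.371, 0.0, 0.001]
contact_force: [-0.1, -1.1, -1.5]
gripper_width: 14.9
grasp_force: 58.4
```

```bash
python3 - <<'E'
from h import *
st()
for n in ("top","scene"):
    p,d=look(n); W=cloud(n,d); P=p.astype(int); X,Y,Z=np.moveaxis(W,-1,0); L=toguard(W)
    b=(P.min(-1)>110)&(Z>3)&(Z<35)&(L[...,0]<-15)&(L[...,0]>-230)&(abs(L[...,1]+70)<60)
    Q=L[b]; print(n,b.sum(),"x max",np.percentile(Q[:,0],99),"bar y by x",[(x,np.median(Q[abs(Q[:,0]-x)<10,1]).round(1),np.median(Z[b][abs(Q[:,0]-x)<10]).round(1)) for x in (-180,-140,-100,-75)],"hook y max",Q[:,1].max())
    s=(P.min(-1)>90)&(Z>40)&(Z<72)&(abs(L[...,0]-52)<25)&(abs(L[...,1]+9)<40); print("plate",rect(L[s]),s.sum())
E
```

```text
t 32.95 grasp [ 326.7 -266.4   26. ] A 136.4 pitch 90.1 ydz 0.002 w 14.9 gf 58.4 F [-0.1 -1.1 -1.5] J [-0.294  0.377 -0.75   0.005 -0.444  1.099]
top 129 x max -56.411127088719496 bar y by x [(-180, np.float64(nan), np.float64(nan)), (-140, np.float64(-92.0), np.float64(15.9)), (-100, np.float64(-91.3), np.float64(15.8)), (-75, np.float64(-91.2), np.float64(16.6))] hook y max -50.638210863485725
plate (array([50.3, -7.8]), array([48.6,  6.1]), 87.5) 89
scene 112 x max -32.760978932913936 bar y by x [(-180, np.float64(-90.9), np.float64(16.0)), (-140, np.float64(-91.2), np.float64(15.9)), (-100, np.float64(-91.7), np.float64(14.6)), (-75, np.float64(-91.9), np.float64(15.3))] hook y max -32.01207704498452
plate (array([54.1, -5.4]), array([50.8,  4.1]), 87.9) 58
  return _methods._mean(a, axis=axis, dtype=dtype,
  ret = ret.dtype.type(ret / rcount)
```

Call:
{"name": "carry_out", "arguments": {
  "rows": [
    [0.12,0,0,0,0,0,-1],
    [0.24,0,0,0,0,0,-1],
    [0.36,0,0,0,0,0,-1],
    [0.48,0,0,0,0,0,-1],
    [0.6,0,0,0,0,0,-1],
    [0.685,0,0,0,0,0,-1],
    [0.685,0,0,0,0,0,-1],
    [0.685,0,0,0,0,0,-1]
  ]
}}

```text
clock: 34.05
position: [425.3, -359.9, 180.8]
ee_rot: [0.929, -0.371, -0.001, 0.001]
contact_force: [-0.1, 0.1, -1.2]
gripper_width: 15.0
grasp_force: 58.5
```

Call:
{"name": "carry_out", "arguments": {
  "rows": [
    [0,-0.05,0,0,0,0,-1],
    [0,-0.1,0,0,0,0,-1],
    [0,-0.15,0,0,0,0,-1],
    [0,-0.2,0,0,0,0,-1],
    [0,-0.25,0,0,0,0,-1],
    [0,-0.255,0,0,0,0,-1],
    [0,-0.255,0,0,0,0,-1],
    [0,-0.255,0,0,0,0,-1]
  ]
}}

```text
clock: 35.05
position: [461.0, -323.6, 181.1]
ee_rot: [0.929, -0.371, 0.0, 0.001]
contact_force: [-0.6, 0.7, -0.8]
gripper_width: 14.4
grasp_force: 58.5
```

```bash
python3 - <<'E'
from h import *
st()
p,d=look('scene'); W=cloud('scene',d); P=p.astype(int); L=toguard(W); Z=W[...,2]
s=(P.min(-1)>90)&(Z>40)&(Z<72)&(abs(L[...,0]-52)<25)&(abs(L[...,1]+9)<40); print("plate",rect(L[s]),s.sum())
b=(P.min(-1)>90)&(Z>5)&(Z<30)&(L[...,0]>60)&(L[...,0]<100)&(abs(L[...,1]+9)<70);print("hook",rect(L[b]),b.sum())
save('pics/r2.png',cv2.resize(p[60:260,80:320],None,fx=3,fy=3))
E
```

```text
t 35.05 grasp [ 460.9 -323.9   26.1] A 136.5 pitch 90.0 ydz 0.002 w 14.4 gf 58.5 F [-0.6  0.7 -0.8] J [-0.324  0.539 -0.399  0.003 -0.633  1.132]
plate (array([54.1, -5.5]), array([49.6,  4.5]), 88.1) 59
hook (array([ 79.2, -23. ]), array([47.6, 20.4]), 65.8) 50
```

View pics/r2.png

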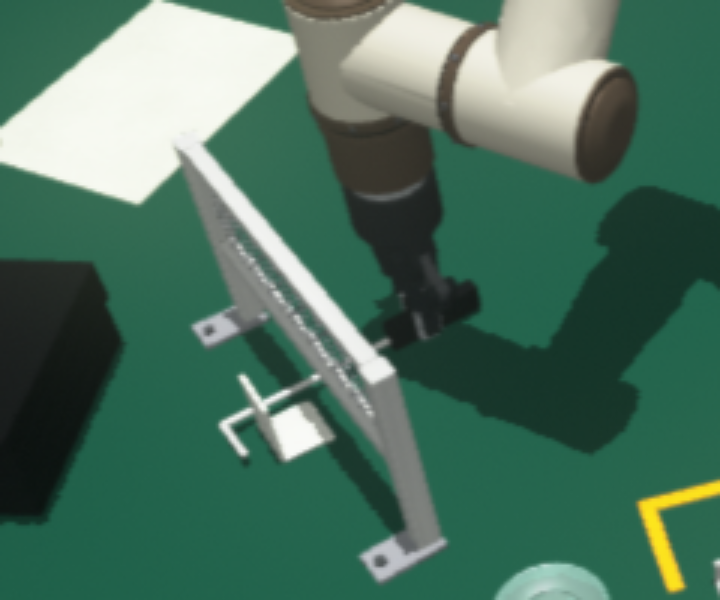

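Call:
{"name": "carry_out", "arguments": {
  "rows": [
    [-0.05,0,0,0,0,0,-1],
    [-0.1,0,0,0,0,0,-1],
    [-0.13,0,0,0,0,0,-1],
    [-0.17,0,0,0,0,0,-1],
    [-0.21,0,0,0,0,0,-1],
    [-0.25,0,0,0,0,0,-1],
    [-0.29,0,0,0,0,0,-1],
    [-0.33,0,0,0,0,0,-1],
    [-0.37,0,0,0,0,0,-1],
    [-0.41,0,0,0,0,0,-1],
    [-0.45,0,0,0,0,0,-1],
    [-0.45,0,0,0,0,0,-1]
  ]
}}

```text
clock: 36.6
position: [395.2, -260.9, 180.9]
ee_rot: [0.929, -0.37, -0.001, 0.001]
contact_force: [0.3, -0.6, -0.9]
gripper_width: 15.0
grasp_force: 58.5
```

```bash
cat >> h.py <<'E'
def stop():
    for n in ("top","scene"):
        p,d=look(n); W=cloud(n,d); P=p.astype(int); L=toguard(W); Z=W[...,2]
        s=(P.min(-1)>80)&(Z>40)&(Z<72)&(L[...,0]<80)&(L[...,0]>-200)&(abs(L[...,1]+9)<50)
        k,l,t,ce=cv2.connectedComponentsWithStats(s.astype(np.uint8))
        for i in range(1,k):
            if t[i,4]>15: print(n,"plate guard",*rect(L[l==i]),"world",*rect(W[l==i][:,:2]),t[i,4],ce[i].round(),"zmax",Z[l==i].max().round(1))
E
python3 - <<'E'
from h import *
st(); stop()
E
```

```text
t 36.6 grasp [ 394.9 -261.2   25.9] A 136.5 pitch 90.0 ydz 0.002 w 15.0 gf 58.5 F [ 0.3 -0.6 -0.9] J [-0.239  0.436 -0.622  0.004 -0.514  1.048]
top plate guard [-19.9  -7.9] [ 5.5 49.1] 0.0 world [ 551.6 -364.4] [49.1  5.5] 46.3 117 [465. 197.] zmax 70.0
```

Plate now at guard x ≈ −20, following well. Continue pulling.

Call:
{"name": "carry_out", "arguments": {
  "rows": [
    [-0.04,0,0,0,0,0,-1],
    [-0.08,0,0,0,0,0,-1],
    [-0.12,0,0,0,0,0,-1],
    [-0.16,0,0,0,0,0,-1],
    [-0.2,0,0,0,0,0,-1],
    [-0.24,0,0,0,0,0,-1],
    [-0.28,0,0,0,0,0,-1],
    [-0.32,0,0,0,0,0,-1],
    [-0.36,0,0,0,0,0,-1],
    [-0.39,0,0,0,0,0,-1],
    [-0.41,0,0,0,0,0,-1],
    [-0.41,0,0,0,0,0,-1]
  ]
}}

```text
clock: 38.2
position: [336.0, -204.8, 180.9]
ee_rot: [0.929, -0.37, -0.001, 0.001]
contact_force: [0.2, -0.5, -0.9]
gripper_width: 14.9
grasp_force: 58.5
```

```bash
python3 - <<'E'
from h import *
st(); stop()
E
```

```text
t 38.2 grasp [ 335.7 -205.    25.9] A 136.5 pitch 90.0 ydz 0.002 w 14.9 gf 58.5 F [ 0.2 -0.5 -0.9] J [-0.129  0.346 -0.817  0.005 -0.41   0.936]
top plate guard [-100.6   -8.5] [49.2  4.8] 88.8 world [ 492.9 -309.1] [49.2  4.8] 45.1 113 [443. 221.] zmax 67.9
scene plate guard [-98.4  -6.1] [ 6.  52.6] 2.6 world [ 496.1 -308.8] [52.6  6. ] 48.9 80 [220. 166.] zmax 69.4
```

Call:
{"name": "carry_out", "arguments": {
  "rows": [
    [0.03,0,0,0,0,0,-1],
    [0.06,0,0,0,0,0,-1],
    [0.06,0,0,0,0,0,-1],
    [0.06,0.08,0,0,0,0,-1],
    [0.06,0.16,0,0,0,0,-1],
    [0.06,0.24,0,0,0,0,-1],
    [0.06,0.32,0,0,0,0,-1],
    [0.06,0.375,0,0,0,0,-1],
    [0.06,0.375,0,0,0,0,-1],
    [0.06,0.375,0.01,0,0,0,-1],
    [0.06,0.375,0.018,0,0,0,-1],
    [0.06,0.375,0.018,0,0,0,-1]
  ]
}}

```text
clock: 39.8
position: [293.8, -267.5, 177.4]
ee_rot: [0.929, -0.37, 0.0, 0.001]
contact_force: [-1.6, 0.1, -0.7]
gripper_width: 15.3
grasp_force: 58.7
```

```bash
python3 - <<'E'
from h import *
st(); stop()
E
```

```text
t 39.8 grasp [ 293.7 -267.8   22.4] A 136.5 pitch 90.1 ydz 0.002 w 15.3 gf 58.7 F [-1.6  0.1 -0.7] J [-0.324  0.358 -0.811  0.005 -0.401  1.132]
top plate guard [-100.9   -8.4] [49.1  6.7] 89.5 world [ 492.8 -308.8] [49.1  6.7] 45.8 111 [443. 221.] zmax 69.6
scene plate guard [-97.9  -7.2] [ 6.2 52.6] 2.0 world [ 495.8 -309.9] [52.6  6.2] 48.3 80 [220. 166.] zmax 70.0
```

```bash
python3 - <<'E'
from h import *
s=arm.read_state(); p=np.array(s["position"])-[0,0,155]
c=steps([((p[0],p[1],170),ori(136.5,90))])
c=steps([((494.3,-309.2,150),ori(46.8,90))],c)
c=steps([((494.3,-309.2,48),ori(46.8,90))],c)
E
```

```text
0.001 0.001 -0.738 0.001 -0.0 0.0 | grasp [ 294. -267.  170.] rows>=3
0.871 -0.538 0.102 -0.001 0.0 0.499 | grasp [ 494. -309.  150.] rows>=9
-0.0 -0.001 0.51 0.0 -0.0 -0.0 | grasp [ 494. -309.   48.] rows>=2
```

Call:
{"name": "carry_out", "arguments": {
  "rows": [
    [0,0,0,0,0,0,-0.2],
    [0,0,0,0,0,0,-0.2],
    [0,0,0,0,0,0,-0.2],
    [0,0,0,0,0,0,-0.2],
    [0,0,-0.2,0,0,0,-0.2],
    [0,0,-0.5,0,0,0,0],
    [0,0,-0.74,0,0,0,0],
    [0,0,-0.74,0,0,0,0],
    [0,0,-0.74,0,0,0,0]
  ]
}}

```text
clock: 41.02
position: [293.0, -267.1, 325.1]
ee_rot: [0.929, -0.371, -0.0, 0.001]
contact_force: [0.5, 0.5, -1.1]
gripper_width: 42.8
grasp_force: 0.0
```

```bash
python3 - <<'E'
from h import *
st(); stop(); fallen()
c=steps([((494.3,-309.2,150),ori(46.8,90))])
c=steps([((494.3,-309.2,48),ori(46.8,90))],c)
p,d=look('scene'); save('pics/s1.png',cv2.resize(p[60:310,80:400],None,fx=2.4,fy=2.4))
E
```

```text
t 41.02 grasp [ 292.9 -267.3  170.1] A 136.5 pitch 90.0 ydz 0.001 w 42.8 gf 0.0 F [ 0.5  0.5 -1.1] J [-0.324  0.076 -0.634  0.002 -0.862  1.134]
top plate guard [-100.1   -8.7] [ 5.9 49.2] 0.2 world [ 493.1 -309.5] [49.2  5.9] 46.5 110 [443. 221.] zmax 69.3
scene plate guard [-98.   -7.1] [ 7.6 51.1] 2.8 world [ 495.7 -309.9] [51.1  7.6] 49.1 80 [220. 166.] zmax 68.0
top cap lane [  -3.8 -135.8] [28.  26.6] 122
top cap lane [  1.9 -64.3] [27.2 26.5] 121
top cap lane [-7.  15.3] [27.  25.5] 125
top cap lane [-6.2 84. ] [27.2 25.7] 128
top cap lane [ -2.3 155.1] [25.6 27.5] 129
scene cap lane [ -3.  155.6] [26.2 32.1] 97
scene cap lane [-3.6 83.1] [27.3 28.7] 100
scene cap lane [-4.6 13.2] [28.2 25.7] 103
scene cap lane [  3.9 -66.3] [26.8 29.3] 109
scene cap lane [  -4.  -137.6] [25.2 31.2] 109
0.873 -0.54 0.093 0.001 -0.0 0.498 | grasp [ 494. -309.  150.] rows>=9
-0.0 -0.0 0.51 -0.0 -0.0 0.0 | grasp [ 494. -309.   48.] rows>=2
```

View pics/s1.png

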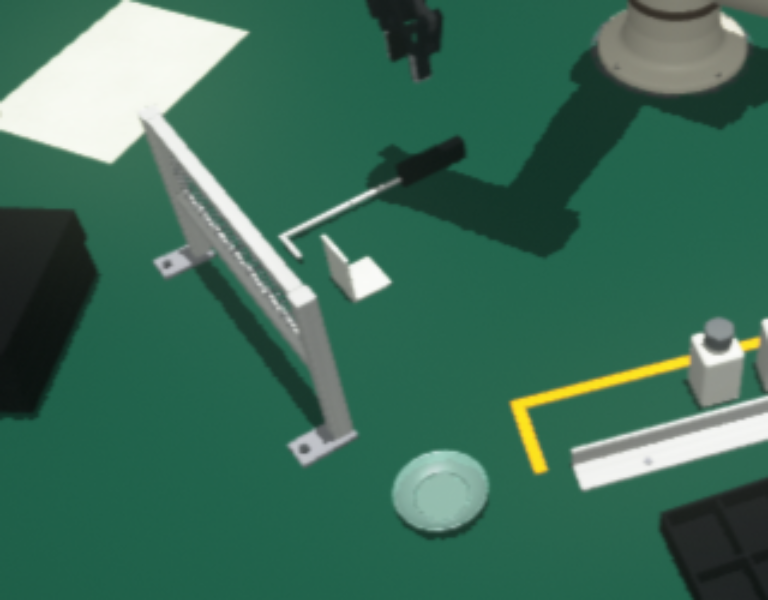

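Call:
{"name": "carry_out", "arguments": {
  "rows": [
    [0.1,-0.06,0,0,0,0.055,0],
    [0.2,-0.12,0.02,0,0,0.11,0],
    [0.3,-0.2,0.03,0,0,0.17,0],
    [0.5,-0.3,0.05,0,0,0.28,0],
    [0.873,-0.54,0.093,0,0,0.498,0],
    [0.873,-0.54,0.093,0,0,0.498,0],
    [0.873,-0.54,0.093,0,0,0.498,0],
    [0.873,-0.54,0.093,0,0,0.498,0],
    [0.873,-0.54,0.093,0,0,0.498,0],
    [0.873,-0.54,0.093,0,0,0.498,0],
    [0.873,-0.54,0.093,0,0,0.498,0],
    [0.873,-0.54,0.093,0,0,0.498,0]
  ]
}}

```text
clock: 42.78
position: [494.6, -309.2, 306.7]
ee_rot: [-0.398, 0.917, -0.001, -0.001]
contact_force: [-0.1, -0.6, 0.2]
gripper_width: 42.7
grasp_force: 0.0
```

```bash
python3 - <<'E'
from h import *
st()
c=steps([((494.3,-309.2,48),ori(46.8,90))])
E
```

```text
t 42.77 grasp [ 494.4 -309.5  151.7] A 46.9 pitch 90.1 ydz -0.001 w 42.7 gf 0.0 F [-0.1 -0.6  0.2] J [-0.281  0.402 -0.232  0.002 -0.937 -0.473]
-0.0 0.001 0.518 -0.0 -0.001 0.001 | grasp [ 494. -309.   48.] rows>=2
```

Call:
{"name": "carry_out", "arguments": {
  "rows": [
    [0,0,0.25,0,0,0,0],
    [0,0,0.45,0,0,0,0],
    [0,0,0.518,0,0,0,0],
    [0,0,0.518,0,0,0,0],
    [0,0,0.518,0,0,0,-1],
    [0,0,0.518,0,0,0,-1],
    [0,0,0.518,0,0,0,-1],
    [0,0,0.518,0,0,0,-1],
    [0,0,0.518,0,0,0,-1],
    [0,0,0.518,0,0,0,-1],
    [0,0,0.518,0,0,0,-1]
  ]
}}

```text
clock: 44.15
position: [495.0, -309.5, 204.9]
ee_rot: [-0.398, 0.917, -0.002, 0.0]
contact_force: [-0.8, 1.8, 5.9]
gripper_width: 3.3
grasp_force: 59.5
```

```bash
python3 - <<'E'
from h import *
st()
p,d=look('scene'); W=cloud('scene',d); save('pics/s2.png',cv2.resize(p[90:240,140:300],None,fx=4,fy=4))
E
```

```text
t 44.15 grasp [ 495.3 -310.    49.9] A 46.9 pitch 90.1 ydz -0.003 w 3.3 gf 59.5 F [-0.8  1.8  5.9] J [-0.281  0.529 -0.33   0.004 -0.709 -0.474]
```

View pics/s2.png

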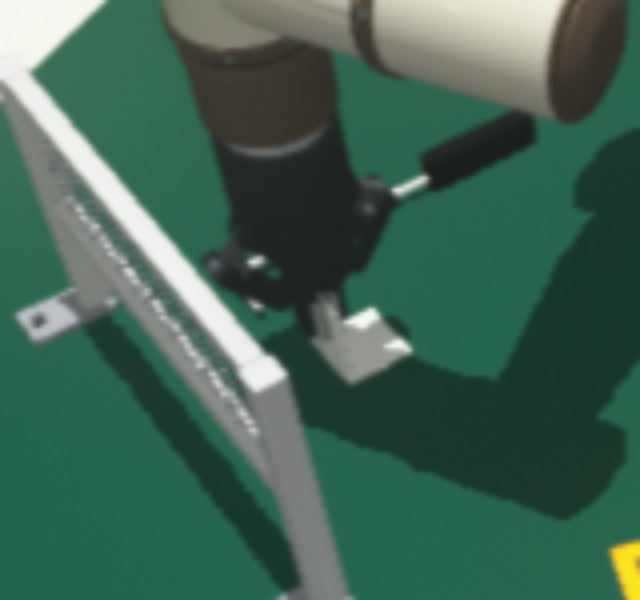

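Call:
{"name": "carry_out", "arguments": {
  "rows": [
    [0,0,-0.1,0,0,0,-1],
    [0,0,-0.25,0,0,0,-1],
    [0,0,-0.35,0,0,0,-1],
    [0,0,-0.35,0,0,0,-1],
    [0,0,-0.35,0,0,0,-1]
  ]
}}

```text
clock: 44.82
position: [494.0, -309.1, 272.2]
ee_rot: [-0.397, 0.918, 0.0, -0.001]
contact_force: [-0.2, -0.1, -2.2]
gripper_width: 3.3
grasp_force: 58.8
```

```bash
python3 - <<'E'
from h import *
st()
s=arm.read_state(); M=R.from_quat(s["ee_rot"]).as_matrix(); g=np.array(s["position"])+155*M[:,2]
for n in("scene","top"):
    p,d=look(n); W=cloud(n,d); T=(W-g)@M   # tool coords rel grasp, z ahead
    r=(abs(T[...,0])<60)&(abs(T[...,1])<90)&(T[...,2]>-110)&(T[...,2]<60)
    for z in range(50,-110,-8):
        m=r&(abs(T[...,2]-z)<4)
        if m.sum()>4: print(n,z,m.sum(),"y",np.percentile(T[m][:,1],[2,98]).round(0),"x",np.percentile(T[m][:,0],[2,98]).round(0))
E
```

```text
t 44.83 grasp [ 493.6 -309.2  117.2] A 46.8 pitch 90.1 ydz 0.001 w 3.3 gf 58.8 F [-0.2 -0.1 -2.2] J [-0.281  0.44  -0.271  0.002 -0.861 -0.474]
scene 50 84 y [-2. 45.] x [-25.  26.]
scene 42 137 y [-3. 44.] x [-26.  23.]
scene 34 16 y [-4.  2.] x [-28.  11.]
scene 26 15 y [-4.  1.] x [-26.   2.]
scene 18 13 y [-8.  9.] x [-27.  -2.]
scene 10 31 y [-15.  15.] x [-25.   0.]
scene 2 32 y [-17.  15.] x [-26.   4.]
scene -6 38 y [-17.  14.] x [-24.   7.]
scene -14 41 y [-16.  12.] x [-22.   3.]
scene -22 34 y [-24.  15.] x [-16.  10.]
scene -30 77 y [-34.  35.] x [-13.  11.]
scene -38 112 y [-37.  37.] x [-14.  11.]
scene -46 76 y [-44.  42.] x [-15.  12.]
scene -54 96 y [-50.  50.] x [-17.   9.]
scene -62 94 y [-55.  56.] x [-17.  -0.]
scene -70 134 y [-63.  60.] x [-17.   1.]
scene -78 172 y [-61.  57.] x [-19.  11.]
scene -86 119 y [-46.  44.] x [-21.   5.]
scene -94 78 y [-42.  39.] x [-18.   6.]
scene -102 29 y [-41.  36.] x [-12.   8.]
top 10 9 y [2. 9.] x [-18.  20.]
top 2 10 y [2. 9.] x [-21.  -7.]
top -6 10 y [2. 9.] x [-23.  19.]
top -14 16 y [-1. 11.] x [-23.  25.]
top -38 20 y [15. 30.] x [-11.   7.]
top -46 8 y [ 7. 32.] x [-16.   8.]
top -54 12 y [16. 36.] x [-16.   8.]
top -70 35 y [19. 63.] x [-15.  13.]
top -78 45 y [20. 61.] x [-17.  12.]
top -86 35 y [34. 50.] x [-11.   8.]
top -94 31 y [32. 42.] x [-11.  10.]
top -102 19 y [35. 39.] x [-10.  10.]
```

```bash
python3 - <<'E'
from h import *
l=lambda x,y,z:(*lane(x,y),z)
c=steps([((540,-170,150),ori(126.5,90))])
c=steps([(l(0,-245,130),ori(206.5,90))],c)
c=steps([(l(0,-245,56),ori(206.5,90))],c)
E
```

```text
-0.664 0.309 -0.167 0.001 -0.0 -0.443 | grasp [ 540 -170  150] rows>=8
-0.457 -0.878 0.099 0.0 -0.0 -0.444 | grasp [627.   8. 130.] rows>=8
0.0 -0.0 0.37 0.0 0.0 0.0 | grasp [627.   8.  56.] rows>=2
```

Call:
{"name": "carry_out", "arguments": {
  "rows": [
    [-0.08,0.04,-0.1,0,0,-0.05,-1],
    [-0.16,0.08,-0.167,0,0,-0.1,-1],
    [-0.25,0.12,-0.167,0,0,-0.16,-1],
    [-0.33,0.155,-0.167,0,0,-0.22,-1],
    [-0.42,0.2,-0.167,0,0,-0.28,-1],
    [-0.5,0.23,-0.167,0,0,-0.33,-1],
    [-0.58,0.27,-0.167,0,0,-0.39,-1],
    [-0.664,0.309,-0.167,0,0,-0.443,-1],
    [-0.664,0.309,-0.167,0,0,-0.443,-1],
    [-0.664,0.309,-0.167,0,0,-0.443,-1]
  ]
}}

```text
clock: 46.18
position: [540.0, -170.3, 305.7]
ee_rot: [0.893, -0.45, -0.0, 0.001]
contact_force: [-0.6, 0.5, -0.9]
gripper_width: 3.1
grasp_force: 58.7
```

Call:
{"name": "carry_out", "arguments": {
  "rows": [
    [-0.06,-0.11,0.01,0,0,-0.055,-1],
    [-0.11,-0.22,0.02,0,0,-0.11,-1],
    [-0.17,-0.33,0.04,0,0,-0.165,-1],
    [-0.23,-0.44,0.05,0,0,-0.22,-1],
    [-0.28,-0.55,0.06,0,0,-0.275,-1],
    [-0.34,-0.66,0.07,0,0,-0.33,-1],
    [-0.4,-0.77,0.09,0,0,-0.385,-1],
    [-0.457,-0.878,0.1,0,0,-0.444,-1],
    [-0.457,-0.878,0.1,0,0,-0.444,-1],
    [-0.457,-0.878,0.1,0,0,-0.444,-1]
  ]
}}

```text
clock: 47.42
position: [626.4, 7.2, 285.7]
ee_rot: [0.974, 0.228, -0.001, 0.001]
contact_force: [-0.1, 0.3, -1.6]
gripper_width: 3.1
grasp_force: 58.8
```

```bash
python3 - <<'E'
from h import *
st()
l=lambda x,y,z:(*lane(x,y),z)
c=steps([(l(0,-245,54),ori(206.5,90))])
c=steps([(l(0,-245,50),ori(206.5,90))],c)
E
```

```text
t 47.42 grasp [626.2   6.8 130.7] A -153.6 pitch 89.9 ydz 0.001 w 3.1 gf 58.8 F [-0.1  0.3 -1.6] J [ 0.27   0.49  -0.143  0.002 -0.94   1.76 ]
0.003 -0.004 0.383 0.0 0.001 -0.001 | grasp [627.   8.  54.] rows>=2
0.0 -0.0 0.02 0.0 -0.0 0.0 | grasp [627.   8.  50.] rows>=1
```

Call:
{"name": "carry_out", "arguments": {
  "rows": [
    [0,-0.004,0.15,0,0,0,-1],
    [0,-0.004,0.27,0,0,0,-1],
    [0,-0.004,0.35,0,0,0,-1],
    [0,-0.004,0.383,0,0,0,-1],
    [0,-0.004,0.383,0,0,0,-1],
    [0,-0.004,0.383,0,0,0,-1]
  ]
}}

```text
clock: 48.18
position: [626.7, 8.6, 210.4]
ee_rot: [0.973, 0.229, 0.001, 0.001]
contact_force: [0.6, -0.0, -2.2]
gripper_width: 3.4
grasp_force: 58.9
```

Call:
{"name": "carry_out", "arguments": {
  "rows": [
    [0,0,0.01,0,0,0,-1],
    [0,0,0.01,0,0,0,-1],
    [0,0,0.02,0,0,0,-1],
    [0,0,0.02,0,0,0,-1]
  ]
}}

```text
clock: 48.68
position: [626.2, 8.5, 205.2]
ee_rot: [0.973, 0.229, -0.001, 0.001]
contact_force: [-0.2, -0.5, -1.2]
gripper_width: 3.1
grasp_force: 58.9
```

Call:
{"name": "carry_out", "arguments": {
  "rows": [
    [0,0,0.008,0,0,0,-1],
    [0,0,0.008,0,0,0,-1],
    [0,0,0.008,0,0,0,-1]
  ]
}}

```text
clock: 49.05
position: [626.3, 8.5, 205.0]
ee_rot: [0.973, 0.23, -0.0, 0.001]
contact_force: [-2.6, -0.1, 5.5]
gripper_width: 3.5
grasp_force: 59.9
```

Call:
{"name": "carry_out", "arguments": {
  "rows": [
    [0,0,0,0,0,0,-0.4],
    [0,0,0,0,0,0,-0.4],
    [0,0,0,0,0,0,-0.4],
    [0,0,0,0,0,0,-0.4],
    [0,0,-0.1,0,0,0,-0.4],
    [0,0,-0.3,0,0,0,-0.4],
    [0,0,-0.5,0,0,0,0.5],
    [0,0,-0.6,0,0,0,0.5],
    [0,0,-0.6,0,0,0,0.5]
  ]
}}

```text
clock: 50.18
position: [626.7, 8.8, 325.7]
ee_rot: [0.973, 0.229, 0.002, 0.001]
contact_force: [-0.6, 0.5, -0.4]
gripper_width: 64.2
grasp_force: 0.0
```

```bash
cat >> h.py <<'E'
def lstop():
    for n in ("top","scene"):
        p,d=look(n); W=cloud(n,d); P=p.astype(int); L=tolane(W); Z=W[...,2]
        s=(P.min(-1)>70)&(Z>35)&(Z<70)&(abs(L[...,0])<40)&(L[...,1]<-165)&(L[...,1]>-300)
        f=(P.min(-1)>110)&(Z>2)&(Z<9)&(abs(L[...,0])<37)&(L[...,1]<-165)&(L[...,1]>-320)
        v,c=line(L[s]); print(n,"plate lane",*rect(L[s]),"ang",np.degrees(np.arctan2(v[1],v[0])).round(1),s.sum(),"z",Z[s].max().round(1),"foot y",np.percentile(L[f][:,1],[2,98]).round(1) if f.sum() else 0)
        b=(P.min(-1)>70)&(Z>60)&(Z<75)&(abs(L[...,0])<35)&(abs(L[...,1]+138)<26); print(n,"f1 body",*rect(L[b]),b.sum())
E
python3 - <<'E'
from h import *
st(); lstop(); fallen()
E
```

```text
t 50.17 grasp [627.2   8.6 170.7] A -153.5 pitch 90.2 ydz 0.003 w 64.2 gf 0.0 F [-0.6  0.5 -0.4] J [ 0.272  0.449 -0.099  0.002 -1.019  1.76 ]
top plate lane [ 2.000e-01 -2.425e+02] [50.3  4.8] 1.3 ang 0.3 69 z 68.4 foot y [-286.1 -251.4]
top f1 body [  -4.1 -136. ] [41.3 41.7] 0.1 169
scene plate lane [   1.9 -244.8] [50.6  4.8] 0.8 ang 0.4 96 z 68.6 foot y [-288.9 -246.6]
scene f1 body [  -1.2 -138. ] [43.1 41.4] 0.7 181
top cap lane [  -3.7 -135.9] [27.8 27.3] 120
top cap lane [ -2.1 154.6] [25.8 27.7] 132
scene cap lane [ -2.2 155.4] [27.5 28.5] 92
scene cap lane [-4.5 83.3] [25.9 28.7] 100
scene cap lane [-6.3 12.9] [26.8 29.3] 101
scene cap lane [  3.4 -66.5] [27.  29.6] 107
scene cap lane [  -3.2 -137.9] [25.3 30.4] 107
```

```bash
python3 - <<'E'
from h import *
l=lambda x,y,z:(*lane(x,y),z)
c=steps([(l(1,-243.6,140),ori(116.5,90))])
c=steps([(l(1,-243.6,53),ori(116.5,90))],c)
c=steps([(l(0,-243.6,65),ori(116.5,90))],c)
c=steps([(l(0,-181.5,65),ori(116.5,90))],c)
E
```

```text
0.006 -0.003 0.135 0.001 0.001 0.5 | grasp [627.  10. 140.] rows>=9
-0.0 -0.001 0.435 0.0 -0.0 0.0 | grasp [627.  10.  53.] rows>=2
-0.0 0.005 -0.06 0.0 -0.0 0.0 | grasp [626.   9.  65.] rows>=1
-0.311 0.0 0.0 0.0 -0.0 0.0 | grasp [598.  65.  65.] rows>=1
```

Call:
{"name": "carry_out", "arguments": {
  "rows": [
    [0,0,0.01,0,0,0.1,0.55],
    [0,0,0.02,0,0,0.2,0.55],
    [0.006,-0.003,0.05,0,0,0.5,0.55],
    [0.006,-0.003,0.1,0,0,0.5,0.55],
    [0.006,-0.003,0.135,0,0,0.5,0.55],
    [0.006,-0.003,0.135,0,0,0.5,0.55],
    [0.006,-0.003,0.135,0,0,0.5,0.55],
    [0.006,-0.003,0.135,0,0,0.5,0.55],
    [0.006,-0.003,0.135,0,0,0.5,0.55],
    [0.006,-0.003,0.135,0,0,0.5,0.55],
    [0.006,-0.003,0.135,0,0,0.5,0.55],
    [0.006,-0.003,0.135,0,0,0.5,0.55]
  ]
}}

```text
clock: 51.88
position: [627.1, 9.8, 296.5]
ee_rot: [0.851, -0.526, 0.0, 0.001]
contact_force: [1.0, 1.1, 0.2]
gripper_width: 66.0
grasp_force: 0.0
```

```bash
python3 - <<'E'
from h import *
st()
l=lambda x,y,z:(*lane(x,y),z)
c=steps([(l(1,-243.6,53),ori(116.5,90))])
E
```

```text
t 51.88 grasp [627.    9.4 141.5] A 116.6 pitch 90.1 ydz 0.002 w 66.0 gf 0.0 F [1.  1.1 0.2] J [ 0.274  0.479 -0.13   0.002 -0.963  0.189]
-0.001 0.001 0.442 0.001 -0.0 0.0 | grasp [627.  10.  53.] rows>=2
```

Call:
{"name": "carry_out", "arguments": {
  "rows": [
    [0,0,0.2,0,0,0,0.55],
    [0,0,0.35,0,0,0,0.55],
    [0,0,0.442,0,0,0,0.55],
    [0,0,0.442,0,0,0,0.55],
    [0,0,0.442,0,0,0,0.55],
    [0,0,0.442,0,0,0,-1],
    [0,0,0.442,0,0,0,-1],
    [0,0,0.442,0,0,0,-1],
    [0,0,0.442,0,0,0,-1],
    [0,0,0.442,0,0,0,-1],
    [0,0,0.442,0,0,0,-1]
  ]
}}

```text
clock: 53.25
position: [627.6, 9.8, 210.1]
ee_rot: [0.851, -0.526, 0.001, 0.0]
contact_force: [0.1, 1.1, 5.4]
gripper_width: 48.2
grasp_force: 62.1
```

Call:
{"name": "carry_out", "arguments": {
  "rows": [
    [0,0,-0.03,0,0,0,-1],
    [0,0.003,-0.06,0,0,0,-1],
    [0,0.003,-0.06,0,0,0,-1]
  ]
}}

```text
clock: 53.62
position: [626.6, 9.3, 220.8]
ee_rot: [0.85, -0.526, 0.001, 0.001]
contact_force: [0.5, 0.2, -1.2]
gripper_width: 48.3
grasp_force: 61.9
```

```bash
python3 - <<'E'
from h import *
st(); lstop()
l=lambda x,y,z:(*lane(x,y),z)
p,d=look('scene'); save('pics/s3.png',cv2.resize(p[120:270,260:460],None,fx=3.5,fy=3.5))
E
```

```text
t 53.62 grasp [626.7   9.1  65.8] A 116.5 pitch 90.1 ydz 0.001 w 48.3 gf 61.9 F [ 0.5  0.2 -1.2] J [ 0.273  0.565 -0.203  0.002 -0.803  0.188]Traceback (most recent call last):
  File "<stdin>", line 2, in <module>
  File "h.py", line 80, in lstop
    v,c=line(L[s]); print(n,"plate lane",*rect(L[s]),"ang",np.degrees(np.arctan2(v[1],v[0])).round(1),s.sum(),"z",Z[s].max().round(1),"foot y",np.percentile(L[f][:,1],[2,98]).round(1) if f.sum() else 0)
        ~~~~^^^^^^
  File "h.py", line 31, in line
    vx,vy,x,y=cv2.fitLine(P.astype(np.float32),cv2.DIST_HUBER,0,.01,.01).ravel(); return np.array([vx,vy]),np.array([x,y])
              ~~~~~~~~~~~^^^^^^^^^^^^^^^^^^^^^^^^^^^^^^^^^^^^^^^^^^^^^^^
cv2.error: OpenCV(4.12.0) /io/opencv/modules/imgproc/src/linefit.cpp:50: error: (-215:Assertion failed) count > 0 in function 'fitLine2D_wods'
```

Call:
{"name": "carry_out", "arguments": {
  "rows": [
    [-0.08,0,0,0,0,0,-1],
    [-0.16,0,0,0,0,0,-1],
    [-0.24,0,0,0,0,0,-1],
    [-0.31,0,0,0,0,0,-1],
    [-0.31,0,0,0,0,0,-1],
    [-0.31,0,0.025,0,0,0,-1],
    [-0.31,0,0.045,0,0,0,-1],
    [-0.31,0,0.045,0,0,0,-1]
  ]
}}

```text
clock: 54.68
position: [598.9, 64.4, 210.7]
ee_rot: [0.85, -0.526, 0.0, 0.001]
contact_force: [-0.7, -0.0, -1.4]
gripper_width: 48.3
grasp_force: 61.9
```

```bash
python3 - <<'E'
from h import *
st()
p,d=look('scene'); W=cloud('scene',d); P=p.astype(int); L=tolane(W); Z=W[...,2]
f=(P.min(-1)>60)&(Z<30)&(Z>-2)&(abs(L[...,0])<30)&(L[...,1]<-178)&(L[...,1]>-240); print("foot",rect(L[f]),f.sum(),np.percentile(Z[f],[5,50,95]))
for y in (-190,-200,-210,-220): m=f&(abs(L[...,1]-y)<5); print(y,np.median(Z[m]))
save('pics/s3.png',cv2.resize(p[120:270,260:460],None,fx=3.5,fy=3.5))
E
```

```text
t 54.67 grasp [598.7  64.   55.7] A 116.5 pitch 90.1 ydz 0.002 w 48.3 gf 61.9 F [-0.7 -0.  -1.4] J [ 0.376  0.546 -0.275  0.002 -0.752  0.085]
foot (array([  -1.5, -210.7]), array([55.3, 57.5]), 0.9) 388 [ 0.65813768  4.72894985 18.76662666]
-190 5.165612170821532
-200 4.700838743776671
-210 4.535469587092962
-220 4.701501390630995
```

View pics/s3.png

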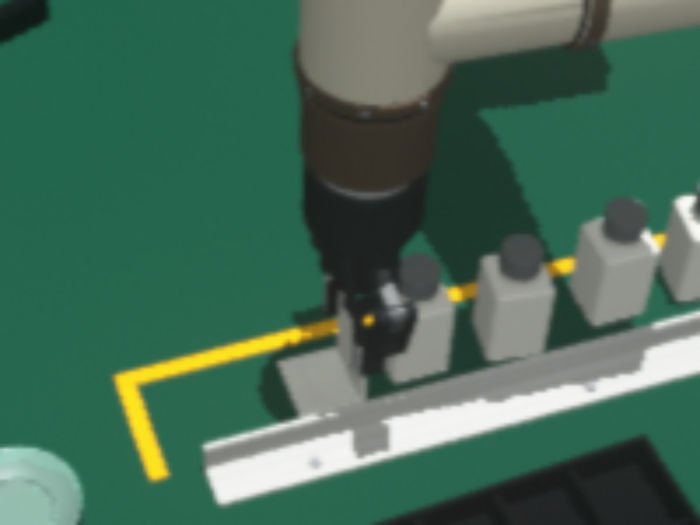

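Call:
{"name": "carry_out", "arguments": {
  "rows": [
    [0,0,0.005,0,0,0,-1],
    [0,0,0.01,0,0,0,-1],
    [0,0,0.01,0,0,0,-1]
  ]
}}

```text
clock: 55.1
position: [598.9, 64.7, 210.2]
ee_rot: [0.851, -0.526, 0.001, 0.001]
contact_force: [-2.3, -0.8, 5.3]
gripper_width: 48.2
grasp_force: 62.4
```

Call:
{"name": "carry_out", "arguments": {
  "rows": [
    [0,0,0.004,0,0,0,-1],
    [0,0,0.004,0,0,0,-1],
    [0,0,0.004,0,0,0,-1]
  ]
}}

```text
clock: 55.48
position: [598.9, 64.7, 210.1]
ee_rot: [0.851, -0.526, 0.001, 0.001]
contact_force: [-3.3, 0.3, 8.8]
gripper_width: 48.2
grasp_force: 62.9
```

Call:
{"name": "carry_out", "arguments": {
  "rows": [
    [0,0,0,0,0,0,0.45],
    [0,0,0,0,0,0,0.45],
    [0,0,0,0,0,0,0.45],
    [0,0,0,0,0,0,0.45],
    [0,0,-0.1,0,0,0,0.45],
    [0,0,-0.25,0,0,0,0.45],
    [0,0,-0.5,0,0,0,0.45],
    [0,0,-0.8,0,0,0,0.45],
    [0,-0.3,-0.8,0,0,0,0.45],
    [0,-0.6,-0.8,0,0,0,0.45],
    [0,-0.6,-0.8,0,0,0,0.45],
    [0,-0.6,-0.8,0,0,0,0.45]
  ]
}}

```text
clock: 56.98
position: [706.2, 118.7, 367.2]
ee_rot: [0.85, -0.526, -0.0, 0.002]
contact_force: [-1.2, -1.3, 0.2]
gripper_width: 61.9
grasp_force: 0.0
```

```bash
python3 - <<'E'
from h import *
st(); lstop(); fallen()
p,d=look('scene'); save('pics/end.png',p)
E
```

```text
t 56.98 grasp [705.8 118.2 212.2] A 116.5 pitch 90.1 ydz 0.003 w 61.9 gf 0.0 F [-1.2 -1.3  0.2] J [ 0.392  0.565  0.211  0.002 -1.22   0.071]
top plate lane [ 1.000e-01 -1.801e+02] [50.   3.8] 0.1 ang -0.1 49 z 68.7 foot y [-224.6 -186.3]
top f1 body [  -2.8 -135.9] [41.8 43.2] 89.2 172
scene plate lane [   1.3 -183.2] [ 5.2 51.9] 89.0 ang -0.2 104 z 67.6 foot y [-228.  -183.6]
scene f1 body [  -1.1 -138.1] [43.3 42.4] 86.5 173
top cap lane [  -3.1 -135.1] [25.9 26.7] 120
top cap lane [  0.7 -65.8] [27.3 27.1] 122
top cap lane [-39.1 -29.7] [25.5 27.8] 123
scene cap lane [ -1.3 154.6] [26.4 29.8] 94
scene cap lane [-38.2 -30.1] [25.9 27.7] 100
scene cap lane [-3.8 83.1] [26.8 29. ] 99
scene cap lane [  2.7 -65.7] [20.9 28.2] 80
scene cap lane [   2.5 -141.4] [27.2 15.4] 42
```

View pics/end.png

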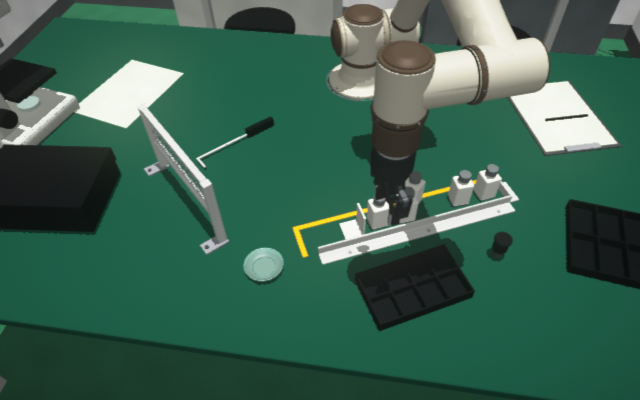

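```bash
python3 - <<'E'
from h import *
l=lambda x,y,z:(*lane(x,y),z)
p,d=look('scene'); W=cloud('scene',d); P=p.astype(int); L=tolane(W); Z=W[...,2]
b=(P.min(-1)>60)&(Z>62)&(Z<75)&(abs(L[...,0]+38)<33)&(abs(L[...,1]+30)<33); print("scene f2 body",*rect(L[b]),b.sum())
p,d=look('top'); W=cloud('top',d); P=p.astype(int); L=tolane(W); Z=W[...,2]
b=(P.min(-1)>60)&(Z>62)&(Z<75)&(abs(L[...,0]+38)<33)&(abs(L[...,1]+30)<33); print("top f2 body",*rect(L[b]),b.sum())
c=steps([(l(-42,0,230),ori(26.5,90))])
c=steps([(l(-42,-30,160),ori(26.5,90))],c)
E
```

```text
scene f2 body [-37.7 -30.5] [42.7 42.4] 38.9 132
top f2 body [-32.4 -38.3] [42.7 64.2] 36.0 228
-0.908 0.81 -0.079 -0.0 -0.0 0.5 | grasp [480. 209. 230.] rows>=9
0.0 -0.149 0.35 -0.001 -0.0 0.0 | grasp [493. 182. 160.] rows>=2
```

```bash
python3 - <<'E'
from h import *
l=lambda x,y,z:(*lane(x,y),z)
A=LA+38.9+90
c=steps([(l(-38.4,-30.1,190),ori(A,90))])
c=steps([(l(-38.4,-30.1,130),ori(A,90))],c)
c=steps([(l(-38.4,-30.1,55),ori(A,90))],c)
E
```

```text
-0.758 0.792 0.121 0.0 -0.0 -0.216 | grasp [496. 183. 190.] rows>=4
-0.001 -0.0 0.3 0.0 -0.0 -0.0 | grasp [496. 183. 130.] rows>=1
-0.0 -0.001 0.375 0.0 -0.0 -0.0 | grasp [496. 183.  55.] rows>=2
```

Call:
{"name": "carry_out", "arguments": {
  "rows": [
    [-0.758,0.792,0.121,0,0,-0.216,0.45],
    [-0.758,0.792,0.121,0,0,-0.216,0.45],
    [-0.758,0.792,0.121,0,0,-0.216,0.45],
    [-0.758,0.792,0.121,0,0,-0.216,0.45],
    [-0.758,0.792,0.121,0,0,-0.216,0.45],
    [-0.758,0.792,0.121,0,0,-0.216,0.45],
    [-0.758,0.792,0.121,0,0,-0.216,0.45]
  ]
}}

```text
clock: 58.2
position: [497.8, 183.4, 344.3]
ee_rot: [0.977, -0.214, 0.0, 0.001]
contact_force: [-0.4, -0.7, 0.6]
gripper_width: 61.8
grasp_force: 0.0
```

```bash
python3 - <<'E'
from h import *
st(); fallen()
l=lambda x,y,z:(*lane(x,y),z)
A=LA+38.9+90
c=steps([(l(-38.4,-30.1,55),ori(A,90))])
p,d=look('scene'); save('pics/f2.png',cv2.resize(p[140:270,330:530],None,fx=3.5,fy=3.5))
E
```

```text
t 58.2 grasp [497.8 183.1 189.3] A 155.3 pitch 90.0 ydz 0.001 w 61.8 gf 0.0 F [-0.4 -0.7  0.6] J [ 0.659  0.279 -0.313  0.002 -0.98   0.48 ]
top cap lane [  -3.3 -135.9] [27.7 27.1] 121
top cap lane [  1.5 -66. ] [28.3 26.3] 118
top cap lane [-44.3 -25.2] [24.2 14.2] 60
top cap lane [-6.  83.9] [26.3 25.8] 127
top cap lane [ -2.1 155.3] [26.7 27.7] 128
scene cap lane [ -0.7 155.3] [29.4 26.9] 100
scene cap lane [-38.  -32.1] [30.  26.8] 98
scene cap lane [-5.3 83.8] [29.3 28.9] 101
scene cap lane [  1.2 -67.5] [25.3 30.2] 103
scene cap lane [  -3.5 -137.9] [25.3 30.5] 109
-0.006 0.002 0.67 0.001 -0.0 -0.0 | grasp [496. 183.  55.] rows>=3
```

View pics/f2.png

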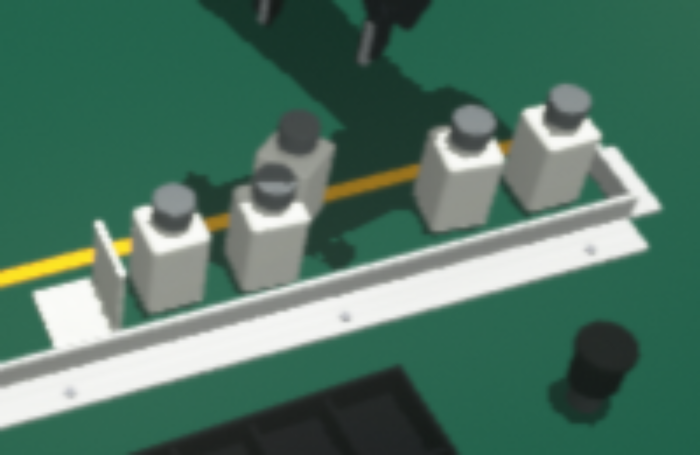

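Call:
{"name": "carry_out", "arguments": {
  "rows": [
    [-0.006,0.002,0.25,0,0,0,0.45],
    [-0.006,0.002,0.45,0,0,0,0.45],
    [-0.006,0.002,0.58,0,0,0,0.45],
    [-0.006,0.002,0.67,0,0,0,0.45],
    [-0.006,0.002,0.67,0,0,0,0.45],
    [-0.006,0.002,0.67,0,0,0,0.45],
    [-0.006,0.002,0.67,0,0,0,-1],
    [-0.006,0.002,0.67,0,0,0,-1],
    [-0.006,0.002,0.67,0,0,0,-1],
    [-0.006,0.002,0.67,0,0,0,-1],
    [-0.006,0.002,0.67,0,0,0,-1],
    [-0.006,0.002,0.67,0,0,0,-1]
  ]
}}

```text
clock: 59.85
position: [496.0, 183.6, 211.4]
ee_rot: [0.977, -0.213, 0.001, 0.0]
contact_force: [0.1, -0.7, 5.9]
gripper_width: 42.0
grasp_force: 59.8
```

```bash
python3 - <<'E'
from h import *
st()
l=lambda x,y,z:(*lane(x,y),z)
s=arm.read_state(); z=s["position"][2]-155
c=steps([(l(-39,-29,z+15),ori(LA+38.9+90,90))])
c=steps([(l(-42,13,z+15),ori(LA+90,90))],c)
c=steps([(l(-2,13,z+15),ori(LA+90,90))],c)
c=steps([(l(-2,13,z+3),ori(LA+90,90))],c)
E
```

```text
t 59.85 grasp [496.2 183.4  56.4] A 155.4 pitch 90.1 ydz 0.0 w 42.0 gf 59.8 F [ 0.1 -0.7  5.9] J [ 0.662  0.45  -0.463  0.003 -0.657  0.478]
-0.004 -0.0 -0.075 0.0 -0.001 0.0 | grasp [495. 184.  71.] rows>=1
-0.173 -0.12 0.0 0.0 0.0 0.216 | grasp [474. 220.  71.] rows>=4
0.0 -0.201 -0.0 0.0 0.0 0.0 | grasp [510. 238.  71.] rows>=1
0.0 0.0 0.06 0.0 0.0 0.0 | grasp [510. 238.  59.] rows>=1
```

Call:
{"name": "carry_out", "arguments": {
  "rows": [
    [-0.004,0,-0.04,0,0,0,-1],
    [-0.004,0,-0.075,0,0,0,-1],
    [-0.004,0,-0.075,0,0,0,-1]
  ]
}}

```text
clock: 60.22
position: [494.9, 183.9, 225.7]
ee_rot: [0.977, -0.213, 0.0, 0.0]
contact_force: [-0.7, -0.6, -1.3]
gripper_width: 41.9
grasp_force: 59.5
```

Call:
{"name": "carry_out", "arguments": {
  "rows": [
    [-0.06,-0.04,0,0,0,0,-1],
    [-0.12,-0.08,0,0,0,0.04,-1],
    [-0.173,-0.12,0,0,0,0.1,-1],
    [-0.173,-0.12,0,0,0,0.16,-1],
    [-0.173,-0.12,0,0,0,0.216,-1],
    [-0.173,-0.12,0,0,0,0.216,-1],
    [-0.173,-0.12,0,0,0,0.216,-1]
  ]
}}

```text
clock: 61.1
position: [473.1, 220.3, 224.9]
ee_rot: [0.851, -0.525, 0.0, 0.001]
contact_force: [0.2, 0.0, -1.3]
gripper_width: 41.7
grasp_force: 59.5
```

Call:
{"name": "carry_out", "arguments": {
  "rows": [
    [0,-0.07,0,0,0,0,-1],
    [0,-0.14,0,0,0,0,-1],
    [0,-0.2,0,0,0,0,-1],
    [0,-0.2,0,0,0,0,-1],
    [0,-0.2,0.03,0,0,0,-1],
    [0,-0.2,0.06,0,0,0,-1],
    [0,-0.2,0.06,0,0,0,-1]
  ]
}}

```text
clock: 61.98
position: [508.7, 237.5, 212.2]
ee_rot: [0.85, -0.526, -0.0, 0.002]
contact_force: [-0.4, -1.0, -1.3]
gripper_width: 41.8
grasp_force: 59.6
```

```bash
python3 - <<'E'
from h import *
st(); s=arm.read_state(); print(tolane(s["position"]))
E
```

```text
t 61.98 grasp [508.4 237.   57.2] A 116.5 pitch 90.1 ydz 0.003 w 41.8 gf 59.6 F [-0.4 -1.  -1.3] J [ 0.726  0.491 -0.379  0.002 -0.705 -0.264]
[-3.05314692 12.94388809]
```

Call:
{"name": "carry_out", "arguments": {
  "rows": [
    [0,0,0.006,0,0,0,-1],
    [0,0,0.01,0,0,0,-1],
    [0,0,0.01,0,0,0,-1]
  ]
}}

```text
clock: 62.35
position: [509.2, 237.9, 211.4]
ee_rot: [0.85, -0.526, 0.0, 0.001]
contact_force: [0.2, -0.6, 1.8]
gripper_width: 41.6
grasp_force: 59.9
```

Call:
{"name": "carry_out", "arguments": {
  "rows": [
    [0,0,0.006,0,0,0,-1],
    [0,0,0.006,0,0,0,-1],
    [0,0,0.006,0,0,0,-1]
  ]
}}

```text
clock: 62.72
position: [509.1, 237.8, 211.4]
ee_rot: [0.851, -0.526, 0.001, 0.001]
contact_force: [-3.2, -1.2, 9.4]
gripper_width: 41.6
grasp_force: 60.7
```

Call:
{"name": "carry_out", "arguments": {
  "rows": [
    [0,0,0,0,0,0,0.22],
    [0,0,0,0,0,0,0.22],
    [0,0,0,0,0,0,0.22],
    [0,0,0,0,0,0,0.22],
    [0,0,-0.1,0,0,0,0.22],
    [0,0,-0.25,0,0,0,0.22],
    [0,0,-0.5,0,0,0,0.22],
    [0,0,-0.9,0,0,0,0.22],
    [0.5,0.3,-0.9,0,0,0,0.22],
    [1,0.3,-0.9,0,0,0,0.22],
    [1,0.3,-0.9,0,0,0,0.22],
    [1,0.3,-0.9,0,0,0,0.22]
  ]
}}

```text
clock: 64.22
position: [545.1, 29.7, 390.4]
ee_rot: [0.85, -0.527, 0.0, 0.001]
contact_force: [-0.4, 0.4, -0.9]
gripper_width: 52.2
grasp_force: 0.0
```

Call:
{"name": "carry_out", "arguments": {
  "rows": [
    [0.5,0.3,0,0,0,0,0.22],
    [0.7,0.3,0,0,0,0,0.22],
    [0.7,0.3,0,0,0,0,0.22],
    [0.7,0.3,0,0,0,0,0.22],
    [0.7,0.3,0,0,0,0,0.22],
    [0.7,0.3,0,0,0,0,0.22]
  ]
}}

```text
clock: 64.97
position: [553.7, -118.6, 390.5]
ee_rot: [0.851, -0.525, 0.0, 0.001]
contact_force: [-0.1, -0.2, 0.6]
gripper_width: 52.3
grasp_force: 0.0
```

```bash
python3 - <<'E'
from h import *
st(); lstop(); fallen()
p,d=look('scene'); save('pics/end2.png',p)
E
```

```text
t 64.97 grasp [ 553.6 -118.9  235.5] A 116.6 pitch 90.1 ydz 0.001 w 52.3 gf 0.0 F [-0.1 -0.2  0.6] J [ 0.075  0.296 -0.162  0.002 -1.114  0.388]Traceback (most recent call last):
  File "<stdin>", line 2, in <module>
  File "h.py", line 80, in lstop
    v,c=line(L[s]); print(n,"plate lane",*rect(L[s]),"ang",np.degrees(np.arctan2(v[1],v[0])).round(1),s.sum(),"z",Z[s].max().round(1),"foot y",np.percentile(L[f][:,1],[2,98]).round(1) if f.sum() else 0)
        ~~~~^^^^^^
  File "h.py", line 31, in line
    vx,vy,x,y=cv2.fitLine(P.astype(np.float32),cv2.DIST_HUBER,0,.01,.01).ravel(); return np.array([vx,vy]),np.array([x,y])
              ~~~~~~~~~~~^^^^^^^^^^^^^^^^^^^^^^^^^^^^^^^^^^^^^^^^^^^^^^^
cv2.error: OpenCV(4.12.0) /io/opencv/modules/imgproc/src/linefit.cpp:50: error: (-215:Assertion failed) count > 0 in function 'fitLine2D_wods'
```

```bash
sed -i '/^def lstop/,$s/for n in ("top","scene")/for n in ("scene",)/' h.py; python3 - <<'E'
from h import *
lstop(); fallen()
p,d=look('scene'); save('pics/end2.png',p); W=cloud('scene',d); L=tolane(W); P=p.astype(int); Z=W[...,2]
b=(P.min(-1)>60)&(Z>62)&(Z<75)&(abs(L[...,0])<33)&(abs(L[...,1]-13)<30); print("f2 body",*rect(L[b]),b.sum())
E
```

```text
scene plate lane [   1.  -182.5] [ 5.  53.3] 89.4 ang -0.3 104 z 69.1 foot y [-228.1 -183.7]
scene f1 body [  -1.7 -138.7] [45.4 41.4] 3.3 182
top cap lane [  0.8 -65.8] [27.5 27.6] 121
top cap lane [-3.1 14. ] [28.2 25.5] 123
top cap lane [-5.8 84. ] [27.3 25.8] 127
top cap lane [ -2.3 155.2] [26.4 27.6] 131
scene cap lane [ -2.5 154.9] [26.7 29. ] 95
scene cap lane [-3.6 82.9] [27.  27.6] 96
scene cap lane [-2.8 12.1] [27. 30.] 107
scene cap lane [  2.1 -67.8] [25.7 29.2] 103
scene cap lane [  -3. -138.] [25.4 31.2] 112
f2 body [-1.8 11.5] [43.2 43.1] 82.9 170
```

View pics/end2.png

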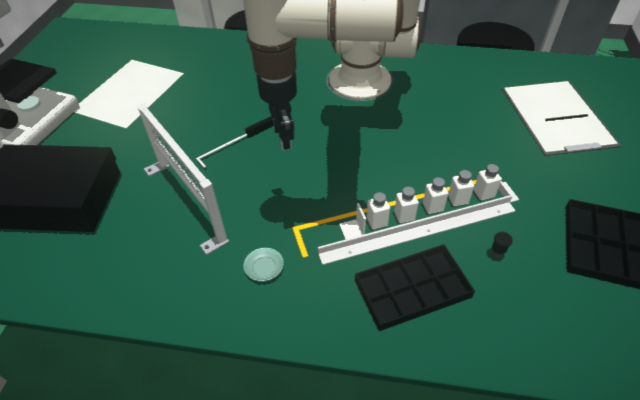

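The picture shows all five bottles upright in the lane (px 378–488, 168–230). The stop is square at the open end (px 355, 222), about 21 mm from the last bottle, with its foot pointing away. The rod lies on the near side of the guard (px 200,160 to 270,125), and the tray, eyepiece and dish have not moved.

```bash
python3 -c "
from bench import arm
print(arm.job_done())"
```

```text
the job is handed in; nothing more can be done
None
```

The job is handed in: all five bottles stand in the lane (one was knocked out of it mid-run and put back), the end stop is square at the open end about 21 mm from the last bottle with its foot pointing away, and the rod lies on the near side of the guard, clear of the lane.

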